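Bring the vial tray down and pin it to its yoke

TASK

The filling machine's hinged vial tray is propped up on a tight orange wedge. Grip the wedge's ribbed end and work it loose by rocking that end from side to side, about a centimetre each way and two or three times, then draw it out so that the tray comes down on its own, and lay the wedge in the blue parts tray. Then take the red-handled pin and pass it through the yoke's front ear, the tray's lug and the rear ear until its collar is fully home against the front ear, let go, and leave the bottle, the jar and the stopper tub alone.

Things in the scene. Friction and masses are not known exactly. Their poses are not given: they have to be found in the camera images.
- filler: Bench-top vial filling machine, fixed. Its frame: x away from the robot side to the filling station (the way wedge and pin go in), y left, z up; origin on the bench. Base plate 12 mm thick, x -125 to 405 mm, y -165 to 165 mm. Over it the steel tray of open glass vials (about 6 kg): x -94 mm back to its hinge at 240 mm, y -130 to 90 mm; vial tops below 95 mm. Yoke at y = 130 mm.
- wedge_grip (a point): Centre of the ribbed handle of the orange rubber wedge, 33 mm from its blunt end, 16.5 mm above its underside. Wedge 170 mm long, 30 mm wide (grip across this), handle 86 mm long and 33 mm high, then tapering over 84 mm to a nose 12 mm high. Axes: x to the nose, y left, z up. It starts on the base plate along the filler's x at filler y = -30 mm, handle out towards the robot past the plate's edge.
- wedge_nose (a point): Middle of the wedge's thin end, 6 mm above its underside, 137 mm ahead (x) of wedge_grip; at the start about 76 mm beyond the tray's lip. The wedge is clear of the tray when this point is in front of the lip.
- parts_tray: Blue open plastic tray, fixed on the bench, 230 mm (its x) by 150 mm (its y) by 22 mm high, walls and floor 4 mm; origin under its centre, on the bench. It may be on either side of the machine.
- pin_grip (a point): Centre of the pin's red handle: block 46 mm long (x), 20 mm wide (y, grip across this), 28 mm high. x along the pin to its tip. The pin (137 g, balance 20 mm ahead) lies level, axis 14 mm up. From here along x: handle ends and 28 mm collar begins at 23 mm, its front face 29 mm, then a 12 mm round shaft; tip of its 12 mm tapered nose at 89 mm. Pin and parts tray change sides between runs.
- pin_collar (a point): Point on the pin's axis in the front face of its collar; x along the pin to its tip.
- pin_tip (a point): Tip of the pin's nose, 60 mm ahead (x) of pin_collar.
- yoke_mouth (a point): Centre of the hole in the front face of the yoke's front ear, 56 mm above the bench; x points into the hole (level, the filler's x), y left, z up. The ears: upright plates 8 mm thick, 44 mm wide, top at 80 mm, 18 mm apart; the tray's 10 mm thick lug hangs between. Holes: ears 16 mm, lug 17 mm, in line when the tray is down. Pin home = its collar against this face.
- amber_bottle: Brown glass bottle with white cap, 64 mm wide, 130 mm tall, origin under its centre. Bystander.
- sample_jar: Small glass jar with blue cap, 44 mm wide, 60 mm tall, origin under its centre. Bystander.
- stopper_tub: Clear open tub, 110 (x) by 160 by 60 mm, with grey rubber stoppers, origin under its centre. Bystander.
- lip_mark (a point): Point on the base plate just below the tray's rolled front lip, on the wedge's line; axes as the filler's. Gap plate to lip: 22 mm with the tray down, 31 mm propped. The wedge turns about this point when rocked; the tray's weight holds it with some 10 to 20 N against a straight pull, only a few while rocked. Free after about 36 mm. Swing wedge_grip 5 mm or more to left and right.
- yoke_rear (a point): Centre of the hole in the far face of the yoke's rear ear, 34 mm beyond (x) yoke_mouth; a pin that is home sticks out 26 mm here.
- lug_hole (a point): Centre of the hole in the tray's blue lug, between the yoke's ears, 17 mm beyond (x) yoke_mouth. With the tray down it is level with yoke_mouth; while the wedge props the tray it stands about 9 mm higher and the pin cannot pass. The tray's own weight brings it down in about a second as the wedge is drawn out. The tray must not be lifted higher.

How it is judged:
By the outcome, as a careful person would: the job done as asked, in the order asked, and still so for the second after the job is handed in, with the robot touching nothing.
It also fails if it takes over 67 s, if anything falls off the work surface, if the arm or the gripper's body presses on something with over 40 N, if the wrist force passes 120 N, or if a joint passes its speed limit or range.

ROBOT

A 6-joint arm with a two-finger parallel gripper is mounted at the origin on the work surface. World frame = base frame: x ahead of the robot, y to its left, z up, the work surface at z = 0. Lengths are in m, angles in rad, forces in N, time in s.
With the tool pointing down it reaches from about 0.35 to 0.875 m from the base axis. Payload 4.2 kg.
Tool frame: the origin (TCP) lies at the very end of the fingers, on their centre line; the grasp point (between the pads) lies 19 mm behind it; z points along the fingers, x is the direction in which the jaws open and shut, and the axes are right-handed (so a half turn about z gives the same grasp; the last joint's range is limited). The gripper opens to 87 mm and grips with 3 to 60 N. Pads are 19 mm wide; open, the fingers measure 117 mm over their backs; the gripper's body (75 mm by 190 mm) begins 51 mm behind the grasp point.
Start: joints at [-0.866, 0.385, 0.008, 0, -1.194, -0.259], TCP at [0.269, -0.564, 0.223] pointing down, gripper open.
Joint ranges: [-3.14, 3.14], [-1.21, 2.06], [-1.07, 1.41], [-3.16, 2.05], [-2.99, -0.16], [-3.1, 3.1]. Speed limits (rad/s): [2.79, 2.79, 3.14, 3.14, 3.14, 3.14].

INTERFACE

Orientations are given as a rotation vector (axis times angle).
In Python, from station import ctrl gives the robot as it stands.
- The arm moves only by the tool arm_command, never from a script. Its argument "steps" is text: rows parted by semicolons, each of 7 numbers parted by spaces: the shift along the world's x, y, z in m, then the turn, a rotation vector about the world's x, y, z in rad, then the opening in per cent of the stroke, from 0 (shut) to 100 (fully open). A call has 1 to 10 rows; each row is the pose to reach, as a shift and turn from the pose measured when the call began; what a row does not reach only later rows make up. A row lasts 1/12 s, in which the tool goes at most 41.7 mm and 7.16 degrees, less where a joint would pass 70% of its speed; a pose out of reach is approached as far as the arm can. A call with a gripper value outside its range is refused whole. The fingers move at their own pace and stop on an object; "force" is the grip in N (left out, the last holds). Time passes only in rows, so rows that repeat a pose let the fingers close. It gives the time, the measured TCP pose, the force and the opening at its end, in the units of the state.
- ctrl.observe(): the state, without advancing time (a new reading comes with each control period).
- ctrl.capture(name): name is "scene" or "top" or "wrist"; returns the picture (480x640x3 uint8, red, green, blue); there is no depth.
- ctrl.calibration(name): a dict with "camera_matrix" (3x3 intrinsics, pixels), "extrinsics" (4x4, takes a point from camera to world coordinates). Camera axes: x right, y down, z forward; pixel columns grow to the right and rows downward; lengths in m; the calibration is good to about 2 mm. A picture is of the moment at which its call begins: read the wrist's pose just before it. calibration takes no time and is no camera call; for the wrist camera it gives the pose at the moment of the call.
- ctrl.finish_job(): hands the job in, once; it reports no verdict.
Trained networks look in the newest picture that a camera, given by its name, has taken for a name from the list of things; names that differ only in an ending like _2 or _b are one class to them, and where a whole thing is asked for, a point or a joint stands for the part that bears it (a point fixed in the world has none). Each returns a list of dicts, best first, with "confidence" (0 to 1); they miss things now and then, are a little off and sometimes report something else, mostly with a low value. They report only what shows in the picture. A call takes as long as a camera call.
- ctrl.search_frame(thing, camera): "xyz" ([x, y, z] in m, in world coordinates, good to about 4 mm: the middle of the surface that is visible of it).
- ctrl.regions_of(thing, camera): "pixels" (480x640 bool, what is visible of it).
- ctrl.landmark_of(thing, camera): "xyz" ([x, y, z] in m, in world coordinates, good to about 4 mm: a listed point, or the origin of a listed thing).
The state is a dict: "t": time; "qpos": joint angles; "joint_vel": joint speeds; "effort": joint torques, N m; "tcp_pos": TCP position; "ee_rot": TCP orientation; "wrist_force": force on the tool from outside, world axes, zero at the start; "ft_torque": the same for the moment, N m; "grip_width": finger opening in m.
Only numpy, scipy, OpenCV 4.12 (cv2) and the standard library are available. Lean on these libraries where they do the work, as an engineer would, in place of code of your own. Each camera call takes 0.05 s, during which the arm holds its last target.

## Working session

There is one attempt and no reset: what is moved stays moved. The work goes in short steps, Python scripts to look and compute and a tool call to move; the robot and the scene stay as the last step left them, time stands still between calls to the robot, and variables do not carry over. Pictures are saved under pics/ and viewed, and the job is handed in when it is done.

Besides the shell and the picture viewer there is one more tool, called as a command line: name --argument value ..., lists and objects as JSON in quotes. arm_command: Moves the arm, as the interface text tells. Its arguments: {"type":"object","properties":{"steps":{"type":"string"},"force":{"type":"number"}},"required":["steps"]}

```bash
ls; mkdir -p pics
python3 - <<'E'
from station import ctrl
import cv2,numpy as np
print(ctrl.observe())
for c in ["scene","top"]:
    im=ctrl.capture(c); cv2.imwrite(f"pics/{c}0.png",im[:,:,::-1])
    k=ctrl.calibration(c); print(c,k)
    for t in ["filler","wedge_grip","wedge_nose","parts_tray","pin_grip","pin_collar","pin_tip","yoke_mouth","yoke_rear","lip_mark","lug_hole","amber_bottle","sample_jar","stopper_tub"]:
        r=ctrl.landmark_of(t,c)
        print(t,[(np.round(x["xyz"],4).tolist(),round(x["confidence"],2)) for x in r[:2]])
print(ctrl.observe()["t"])
E
```

```text
pics
{'t': 0.0, 'qpos': array([-8.66404869e-01,  3.85538272e-01,  6.64048473e-03, -5.31721347e-04,
       -1.19401754e+00, -2.58583783e-01]), 'joint_vel': array([ 1.50635625e-03, -7.37297638e-05,  1.14628892e-03,  1.03512815e-03,
       -1.65898809e-04,  8.41317509e-04]), 'effort': array([-9.75754278e-05, -3.90663636e+01,  1.87398738e+01,  4.21966374e+00,
        1.09333318e-02, -1.91198114e-04]), 'tcp_pos': array([ 0.26924449, -0.56335868,  0.22147153]), 'ee_rot': array([-1.67466551e+00, -2.65580978e+00, -1.73577575e-03]), 'wrist_force': array([ 0.0725611 , -0.34588753, -0.15594472]), 'ft_torque': array([ 0.00467746, -0.00409267, -0.00610786]), 'grip_width': 0.08680510034624542}
scene {'camera_matrix': array([[500.88339354,   0.        , 311.79823623],
       [  0.        , 500.88339354, 235.12744112],
       [  0.        ,   0.        ,   1.        ]]), 'extrinsics': array([[ 0.09376833,  0.84520863, -0.52614625,  1.1857997 ],
       [ 0.99553105, -0.07365475,  0.05910078, -0.07440464],
       [ 0.01119932, -0.52933671, -0.84833792,  1.08086668],
       [ 0.        ,  0.        ,  
[... 1232 characters left out ...]
    ,  0.        ,  1.        ]])}
filler [([0.7047, 0.0233, 0.0009], 0.62)]
wedge_grip [([0.57, -0.0198, 0.0289], 0.56)]
wedge_nose []
parts_tray [([0.4388, -0.3637, 0.0023], 0.93)]
pin_grip [([0.425, 0.3443, 0.01], 0.65)]
pin_collar [([0.4491, 0.3359, 0.0118], 0.94)]
pin_tip [([0.5104, 0.313, 0.0122], 0.59), ([0.4485, 0.335, 0.013], 0.43)]
yoke_mouth [([0.5925, 0.1428, 0.0542], 0.69)]
yoke_rear [([0.6285, 0.1491, 0.0525], 0.94)]
lip_mark [([0.6242, -0.011, 0.0114], 0.89)]
lug_hole [([0.5069, 0.3144, 0.0114], 0.5)]
amber_bottle [([0.7294, 0.3048, -0.0004], 0.66)]
sample_jar [([0.672, 0.3998, 0.0006], 0.85)]
stopper_tub [([0.6724, 0.397, 0.0023], 0.68), ([0.7128, -0.3593, -0.001], 0.65)]
1.5
```

View pics/scene0.png

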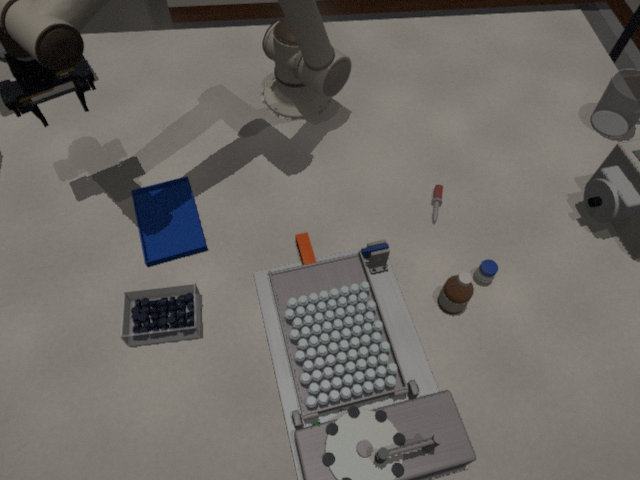

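View pics/top0.png

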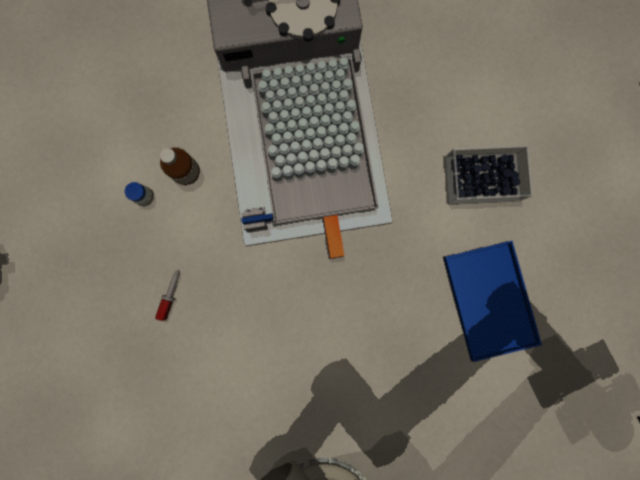

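Machine in the middle, yawed slightly (plate's left edge from (245,243) to (220,70) in top). The wedge handle is at about (334,237), pin at (167,297), blue tray at (491,300). Next I'll measure the yaws from the edges.

Run:
```python
import cv2
im=cv2.imread("pics/top0.png")
a=cv2.resize(im[150:270,210:370],None,fx=5,fy=5,interpolation=cv2.INTER_CUBIC);cv2.imwrite("pics/crop_a.png",a)
b=cv2.resize(im[260:330,140:200],None,fx=8,fy=8,interpolation=cv2.INTER_CUBIC);cv2.imwrite("pics/crop_b.png",b)
```

```text
(no output)
```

View pics/crop_a.png

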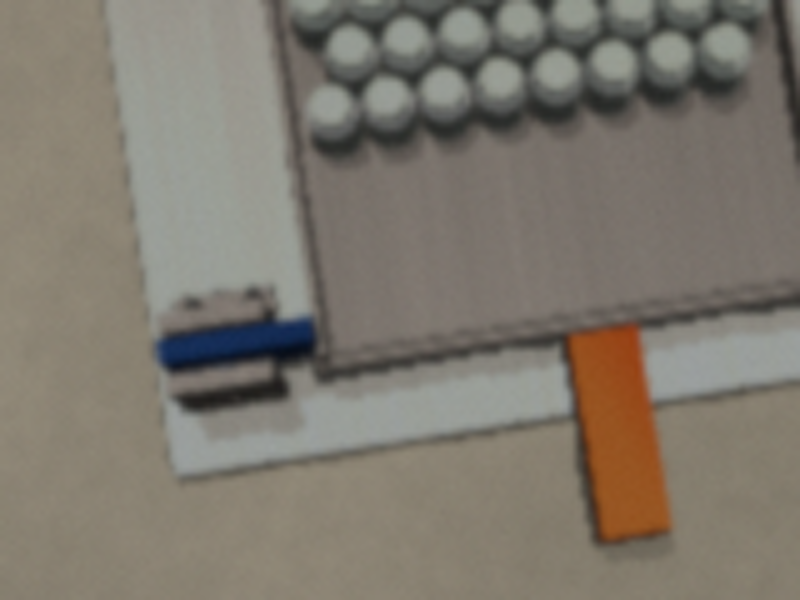

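View pics/crop_b.png

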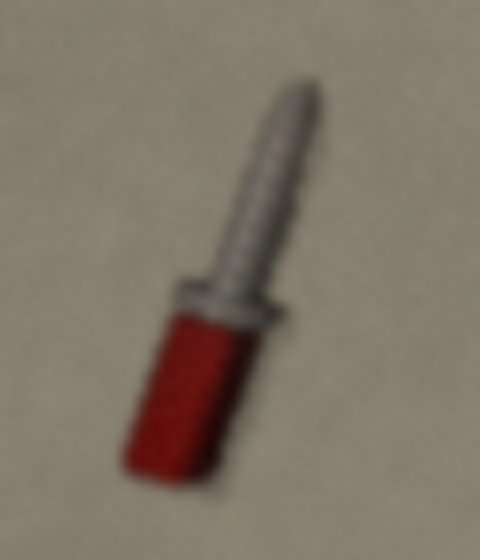

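```bash
cat > h.py <<'E'
from station import ctrl
import numpy as np, cv2
def proj(cam,p):
    k=ctrl.calibration(cam);E=np.linalg.inv(k["extrinsics"]);q=E[:3,:3]@np.asarray(p)+E[:3,3];q=k["camera_matrix"]@q;return q[:2]/q[2]
def bp(cam,uv,z,k=None):
    k=k or ctrl.calibration(cam);E=k["extrinsics"]
    d=E[:3,:3]@np.linalg.solve(k["camera_matrix"],[uv[0],uv[1],1]);o=E[:3,3]
    return (o+d*(z-o[2])/d[2])
E
python3 - <<'E'
from h import *
f=lambda u,v:(210+u/5-.4,150+v/5-.4)
def g(n,u,v,z): p=bp("top",f(u,v),z);print(n,p.round(4));return p
c=g("plate FL",180,478,.012)
d=g("plate front",800,378,.012)
e=g("plate left",108,0,.012)
c2=bp("top",(391,221.5),.012);print("FR",c2)
print("yaw front",np.degrees(np.arctan2(-(c[0]-d[0])*-1*-1,(c[1]-d[1]))), "left",np.degrees(np.arctan2(e[1]-c[1],e[0]-c[0])))
a=g("w end L",602,540,.045);b=g("w end R",668,533,.045)
a2=g("w lip L",572,335,.045);b2=g("w lip R",638,325,.045)
for p,q in((a,a2),(b,b2)):print("wyaw",np.degrees(np.arctan2(q[1]-p[1],q[0]-p[0])))
print("wedge end mid",(a+b)/2)
m=g("lug L",160,355,.08)
print("ear top front edges");g("eL",173,390,.08);g("eR",282,378,.08)
f=lambda u,v:(140+u/8-.44,260+v/8-.44)
t=g("pin tip",306,85,.014);h1=g("h back",158,475,.028);h0=g("h front",216,320,.028)
print("pyaw",np.degrees(np.arctan2(t[1]-h0[1],t[0]-h0[0])),np.degrees(np.arctan2(h0[1]-h1[1],h0[0]-h1[0])))
for p in [(445,257),(513,241),(541,343),(473,360)]: print("tray",bp("top",p,.022).round(3))
E
```

```text
plate FL [0.5598 0.1683 0.012 ]
plate front [ 0.6035 -0.1031  0.012 ]
plate left [0.7733 0.2029 0.012 ]
FR [ 0.61160638 -0.15019238  0.012     ]
yaw front 9.142075163516019 left 9.211018307059598
w end L [ 0.5307 -0.0146  0.045 ]
w end R [ 0.5336 -0.0424  0.045 ]
w lip L [ 0.6178 -0.0023  0.045 ]
w lip R [ 0.622  -0.0303  0.045 ]
wyaw 8.0575436827811
wyaw 7.789983184979621
wedge end mid [ 0.53211987 -0.02850793  0.045     ]
lug L [0.6046 0.1667 0.08  ]
ear top front edges
eL [0.5902 0.1612 0.08  ]
eR [0.595  0.1169 0.08  ]
pin tip [0.5055 0.3142 0.014 ]
h back [0.4023 0.3463 0.028 ]
h front [0.4429 0.3322 0.028 ]
pyaw -16.056167697793743 -19.236174561762095
tray [ 0.533 -0.264  0.022]
tray [ 0.567 -0.412  0.022]
tray [ 0.35  -0.463  0.022]
tray [ 0.315 -0.317  0.022]
```

arm_command --steps "0.296 0.541 -0.02 0 0 -0.29 100;0.296 0.541 -0.02 0 0 -0.29 100;0.296 0.541 -0.02 0 0 -0.29 100;0.296 0.541 -0.02 0 0 -0.29 100;0.296 0.541 -0.02 0 0 -0.29 100;0.296 0.541 -0.02 0 0 -0.29 100;0.296 0.541 -0.02 0 0 -0.29 100;0.296 0.541 -0.02 0 0 -0.29 100;0.296 0.541 -0.02 0 0 -0.29 100;0.296 0.541 -0.02 0 0 -0.29 100"

```text
t: 2.33
tcp_pos: [0.468, -0.2004, 0.2096]
ee_rot: [2.041, 2.387, 0.001]
wrist_force: [0.6, -0.2, 0.1]
grip_width: 0.0869
```

arm_command --steps "0.097 0.178 -0.01 0 0 0 100;0.097 0.178 -0.01 0 0 0 100;0.097 0.178 -0.01 0 0 0 100;0.097 0.178 -0.01 0 0 0 100;0.097 0.178 -0.01 0 0 0 100;0.097 0.178 -0.01 0 0 0 100;0.097 0.178 -0.01 0 0 0 100"

```text
t: 2.92
tcp_pos: [0.5656, -0.0206, 0.1991]
ee_rot: [2.037, 2.391, -0.0]
wrist_force: [0.1, 0.7, -0.5]
grip_width: 0.0871
```

Run:
```python
from h import *
o=ctrl.observe();print(o["t"],o["tcp_pos"],o["ee_rot"],o["joint_vel"].round(3))
im=ctrl.capture("wrist");cv2.imwrite("pics/w1.png",im[:,:,::-1]);print(ctrl.calibration("wrist"))
for t in ["wedge_grip","lip_mark","yoke_mouth","yoke_rear","lug_hole"]:
    r=ctrl.landmark_of(t,"wrist")
    print(t,[(np.round(x["xyz"],4).tolist(),round(x["confidence"],2)) for x in r[:2]])
```

```text
2.9167 [ 0.56560191 -0.02055858  0.19907694] [ 2.03747122e+00  2.39079852e+00 -2.12468886e-04] [-0.044 -0.026 -0.029  0.001 -0.005  0.004]
{'camera_matrix': array([[431.31709969,   0.        , 324.00651136],
       [  0.        , 431.31709969, 238.76859543],
       [  0.        ,   0.        ,   1.        ]]), 'extrinsics': array([[-0.15638697,  0.94107713,  0.29986155,  0.48159046],
       [ 0.98769434,  0.14953859,  0.04580507, -0.03521728],
       [-0.00173477,  0.30333487, -0.95288244,  0.36091841],
       [ 0.        ,  0.        ,  0.        ,  1.        ]])}
wedge_grip [([0.5654, -0.0259, 0.0264], 0.81)]
lip_mark []
yoke_mouth [([0.5885, 0.1427, 0.0566], 0.58), ([0.6296, 0.1451, 0.054], 0.22)]
yoke_rear [([0.6286, 0.1493, 0.055], 0.87)]
lug_hole [([0.6103, 0.1455, 0.0646], 0.72)]
```

View pics/w1.png

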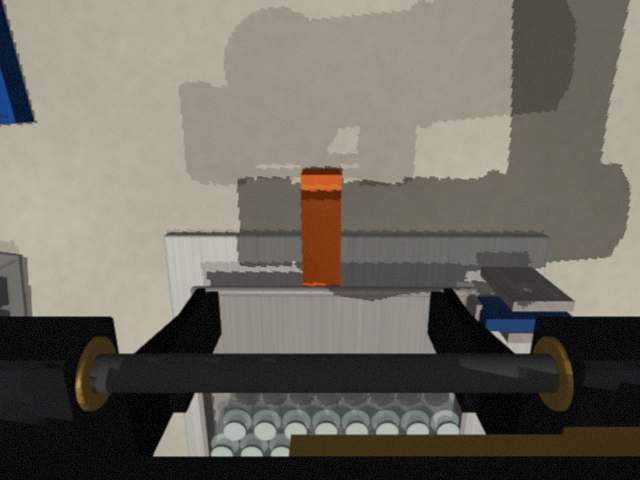

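Run:
```python
from h import *
for n,uv,z in [("endL",(341,171),.045),("endR",(302,171),.045),("lipL",(340.5,286),.045),("lipR",(302.5,286),.045),("plL",(547,235),.012),("plR",(165,235),.012)]:
    print(n,bp("wrist",uv,z).round(4))
R=cv2.Rodrigues(ctrl.observe()["ee_rot"])[0];print(R.round(4))
```

```text
endL [ 0.5276 -0.0175  0.045 ]
endR [ 0.532  -0.0457  0.045 ]
lipL [ 0.6182 -0.0027  0.045 ]
lipR [ 0.6228 -0.0327  0.045 ]
plL [0.5591 0.166  0.012 ]
plR [ 0.6089 -0.1541  0.012 ]
[[-1.537e-01  9.881e-01  1.400e-03]
 [ 9.881e-01  1.537e-01 -2.000e-04]
 [-4.000e-04  1.400e-03 -1.000e+00]]
```

arm_command --steps "-0.003 -0.005 -0.1 0 0 0 100;-0.003 -0.005 -0.1 0 0 0 100;-0.003 -0.005 -0.1 0 0 0 100;-0.003 -0.005 -0.14 0 0 0 100;-0.003 -0.005 -0.165 0 0 0 100;-0.003 -0.005 -0.185 0 0 0 100;-0.003 -0.005 -0.185 0 0 0 100;-0.003 -0.005 -0.185 0 0 0 100"

```text
t: 3.88
tcp_pos: [0.5611, -0.0295, 0.0146]
ee_rot: [2.045, 2.385, -0.002]
wrist_force: [-0.3, 0.3, -0.2]
grip_width: 0.0867
```

arm_command --steps "0 0 0 0 0 0 20;0 0 0 0 0 0 20;0 0 0 0 0 0 20;0 0 0 0 0 0 20;0 0 0 0 0 0 20;0 0 0 0 0 0 20;0 0 0 0 0 0 20;0 0 0 0 0 0 20" --force 45

```text
t: 4.55
tcp_pos: [0.5612, -0.0294, 0.0147]
ee_rot: [2.044, 2.385, -0.001]
wrist_force: [-0.5, -0.6, -0.7]
grip_width: 0.0416
```

arm_command --steps "0 0.003 0 0 0 0 20;0 0.003 0 0 0 0 20;0 0.003 0 0 0 0 20;0 0.003 0 0 0 0 20;0 0.003 0 0 0 0 20"

```text
t: 4.97
tcp_pos: [0.5603, -0.0254, 0.0146]
ee_rot: [-2.041, -2.386, 0.003]
wrist_force: [-3.5, 4.7, 1.6]
grip_width: 0.0301
```

Run:
```python
from h import *
o=ctrl.observe();print(o)
im=ctrl.capture("wrist");cv2.imwrite("pics/w2.png",im[:,:,::-1])
```

```text
{'t': 4.9667, 'qpos': array([ 2.43578768e-01,  5.13616542e-01, -3.90819357e-01, -5.15467180e-05,
       -6.68361485e-01, -1.65880785e+00]), 'joint_vel': array([-0.00024895,  0.00012549,  0.00104046, -0.00045958,  0.00030863,
        0.00141676]), 'effort': array([ -2.92210713, -37.97758341,  12.79165149,   3.48234706,
         0.32847337,  -0.42164172]), 'tcp_pos': array([ 0.56032629, -0.02540208,  0.01457923]), 'ee_rot': array([-2.04138251, -2.38639736,  0.00252889]), 'wrist_force': array([-3.52610488,  4.73833715,  1.56776097]), 'ft_torque': array([1.57251019, 0.80083448, 0.46374977]), 'grip_width': 0.03008743765625869}
```

View pics/w2.png

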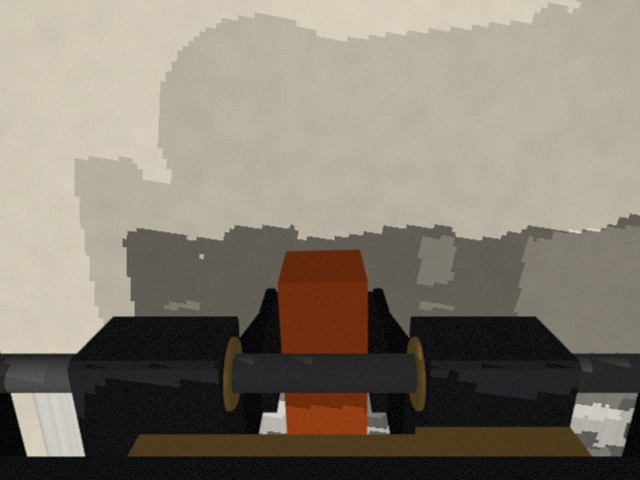

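arm_command --steps "0.001 -0.005 0 0 0 0.079 20;0.0023 -0.01 0 0 0 0.157 20;0.0023 -0.01 0 0 0 0.157 20;0.001 -0.005 0 0 0 0.079 20;0 0 0 0 0 0 20;-0.0006 0.005 0 0 0 -0.079 20;-0.0007 0.01 0 0 0 -0.157 20;-0.0007 0.01 0 0 0 -0.157 20;-0.0006 0.005 0 0 0 -0.079 20;0 0 0 0 0 0 20" --force 55

```text
t: 5.85
tcp_pos: [0.559, -0.0253, 0.0146]
ee_rot: [-2.04, -2.385, 0.005]
wrist_force: [-2.7, -0.0, 4.9]
grip_width: 0.0295
```

arm_command --steps "0.001 -0.005 0 0 0 0.079 20;0.0023 -0.01 0 0 0 0.157 20;0.0023 -0.01 0 0 0 0.157 20;0.0023 -0.01 0 0 0 0.157 20"

```text
t: 6.18
tcp_pos: [0.5603, -0.0359, 0.0146]
ee_rot: [-1.85, -2.535, 0.009]
wrist_force: [-3.4, -3.1, 3.9]
grip_width: 0.0294
```

arm_command --steps "-0.001 0.005 0 0 0 -0.079 20;-0.0023 0.01 0 0 0 -0.157 20;-0.0029 0.015 0 0 0 -0.236 20;-0.003 0.02 0 0 0 -0.314 20;-0.003 0.02 0 0 0 -0.314 20;-0.003 0.02 0 0 0 -0.314 20"

```text
t: 6.68
tcp_pos: [0.5561, -0.015, 0.0146]
ee_rot: [-2.225, -2.209, 0.01]
wrist_force: [-4.7, 1.9, 4.6]
grip_width: 0.0299
```

arm_command --steps "0.0015 -0.005 0 0 0 0.079 20;0.003 -0.01 0 0 0 0.16 20;0.004 -0.015 0 0 0 0.24 20;0.0045 -0.02 0 0 0 0.314 20;0.0045 -0.02 0 0 0 0.314 20;0.004 -0.015 0 0 0 0.24 20;0.003 -0.01 0 0 0 0.16 20;0.003 -0.01 0 0 0 0.16 20"

```text
t: 7.35
tcp_pos: [0.5576, -0.0245, 0.0146]
ee_rot: [-2.048, -2.373, 0.014]
wrist_force: [-6.0, 0.1, 6.5]
grip_width: 0.0296
```

Run:
```python
from h import *
o=ctrl.observe();print(o["t"],o["tcp_pos"],o["wrist_force"])
im=ctrl.capture("top");cv2.imwrite("pics/t3.png",cv2.resize(im[130:280,210:410,::-1],None,fx=4,fy=4))
```

```text
7.35 [ 0.5576115  -0.02451643  0.01457854] [-5.98992106  0.08792061  6.49723668]
```

View pics/t3.png

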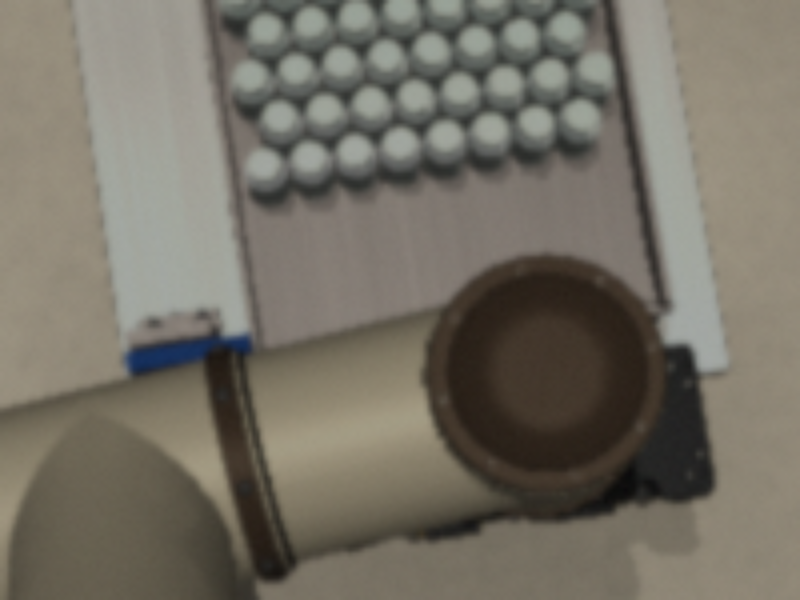

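arm_command --steps "-0.005 -0.0008 0 0 0 0 20;-0.01 -0.0015 0 0 0 0 20;-0.015 -0.0023 0 0 0 0 20;-0.02 -0.003 0 0 0 0 20;-0.025 -0.0038 0 0 0 0 20;-0.03 -0.0046 0 0 0 0 20"

```text
t: 7.9
tcp_pos: [0.5345, -0.027, 0.015]
ee_rot: [2.051, 2.378, 0.005]
wrist_force: [10.8, 1.5, -9.1]
grip_width: 0.0296
```

arm_command --steps "-0.008 -0.0012 0 0 0 0 20;-0.014 -0.0021 0 0 0 0 20;-0.02 -0.003 0 0 0 0 20;-0.026 -0.004 0 0 0 0 20;-0.032 -0.005 0 0 0 0 20;-0.04 -0.006 0 0 0 0 20;-0.05 -0.008 0 0 0 0 20;-0.06 -0.009 0 0 0 0 20;-0.07 -0.011 0 0 0 0 20;-0.07 -0.011 0 0 0 0 20"

```text
t: 8.73
tcp_pos: [0.4612, -0.0387, 0.015]
ee_rot: [-2.053, -2.378, -0.002]
wrist_force: [-1.8, -0.8, 1.7]
grip_width: 0.0296
```

Run:
```python
from h import *
o=ctrl.observe();print(o["t"],o["tcp_pos"],o["wrist_force"],o["ft_torque"])
im=ctrl.capture("scene");cv2.imwrite("pics/s4.png",cv2.resize(im[180:330,220:420,::-1],None,fx=4,fy=4))
for c in ["scene"]:
  for t in ["wedge_grip","wedge_nose","lug_hole"]:
    print(t,[(np.round(x["xyz"],4).tolist(),round(x["confidence"],2)) for x in ctrl.landmark_of(t,c)[:2]])
```

```text
8.7333 [ 0.46124796 -0.03865311  0.01495965] [-1.81188078 -0.79241755  1.729609  ] [-0.05306643  0.24990926 -0.03964473]
wedge_grip [([0.4658, -0.0357, 0.0315], 0.74)]
wedge_nose [([0.6044, -0.0174, 0.0175], 0.93)]
lug_hole [([0.6084, 0.1462, 0.0571], 0.91)]
```

View pics/s4.png

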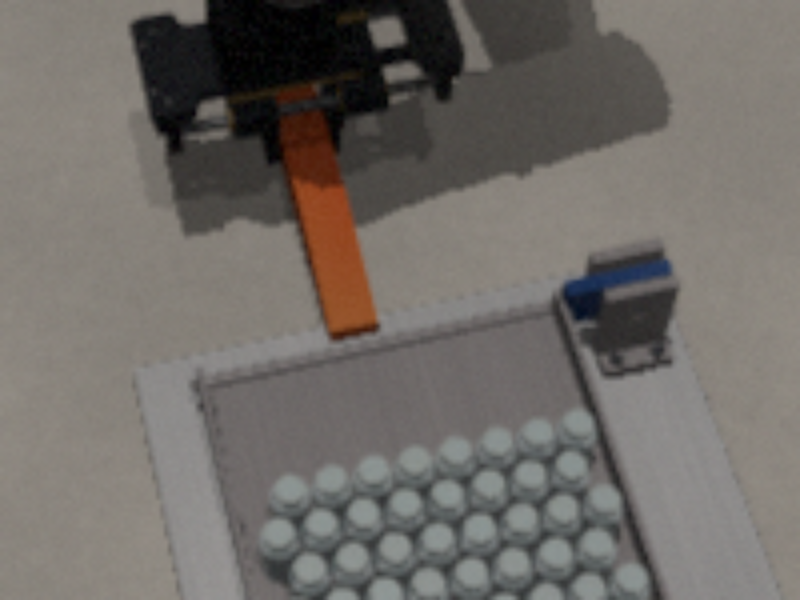

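The wedge is out (nose at about (355,330), in front of the lip) and the tray is down (lug at z≈57 mm). Next I take the wedge to the blue tray.

arm_command --steps "-0.01 -0.002 0.03 0 0 0 20;-0.02 -0.004 0.06 0 0 0 20;-0.03 -0.03 0.085 0 0 0.02 20;-0.04 -0.07 0.085 0 0 0.04 20;-0.05 -0.11 0.085 0 0 0.06 20;-0.06 -0.15 0.085 0 0 0.087 20;-0.07 -0.19 0.085 0 0 0.087 20;-0.074 -0.23 0.085 0 0 0.087 20;-0.074 -0.27 0.085 0 0 0.087 20;-0.074 -0.31 0.085 0 0 0.087 20"

```text
t: 9.77
tcp_pos: [0.3899, -0.3501, 0.0998]
ee_rot: [1.946, 2.464, 0.005]
wrist_force: [1.3, 0.3, -1.1]
grip_width: 0.0297
```

Run:
```python
from h import *
o=ctrl.observe();print(o["t"],o["tcp_pos"],o["ee_rot"],o["wrist_force"],o["joint_vel"].round(2))
```

```text
9.7667 [ 0.38985292 -0.35012449  0.09979419] [1.94639582 2.46444424 0.0047102 ] [ 1.26137723  0.32354458 -1.11033896] [-0.91  0.48  0.76  0.   -0.27  0.91]
```

arm_command --steps "-0.002 -0.027 -0.02 0 0 0 20;-0.002 -0.027 -0.04 0 0 0 20;-0.002 -0.027 -0.05 0 0 0 20;-0.002 -0.027 -0.05 0 0 0 20"

```text
t: 10.1
tcp_pos: [0.3856, -0.3761, 0.0467]
ee_rot: [-1.945, -2.459, -0.003]
wrist_force: [0.1, -0.4, -2.1]
grip_width: 0.0296
```

Run:
```python
from h import *
o=ctrl.observe();print(o["t"],o["tcp_pos"],o["ee_rot"],o["wrist_force"],o["joint_vel"].round(2))
im=ctrl.capture("scene");cv2.imwrite("pics/s5.png",cv2.resize(im[130:300,70:270,::-1],None,fx=3.5,fy=3.5))
for t in ["wedge_grip","wedge_nose","parts_tray"]:
    print(t,[(np.round(x["xyz"],4).tolist(),round(x["confidence"],2)) for x in ctrl.landmark_of(t,"scene")[:2]])
```

```text
10.1 [ 0.38558226 -0.37605606  0.0466745 ] [-1.94515547 -2.45907939 -0.00343262] [ 0.05139699 -0.37594714 -2.06124706] [ 0.02 -0.05  0.02  0.02 -0.03  0.  ]
wedge_grip []
wedge_nose [([0.5237, -0.3401, 0.0466], 0.94), ([0.7126, -0.3574, -0.0004], 0.28)]
parts_tray [([0.4422, -0.3629, -0.0002], 0.92), ([0.6081, 0.1463, 0.0582], 0.18)]
```

View pics/s5.png

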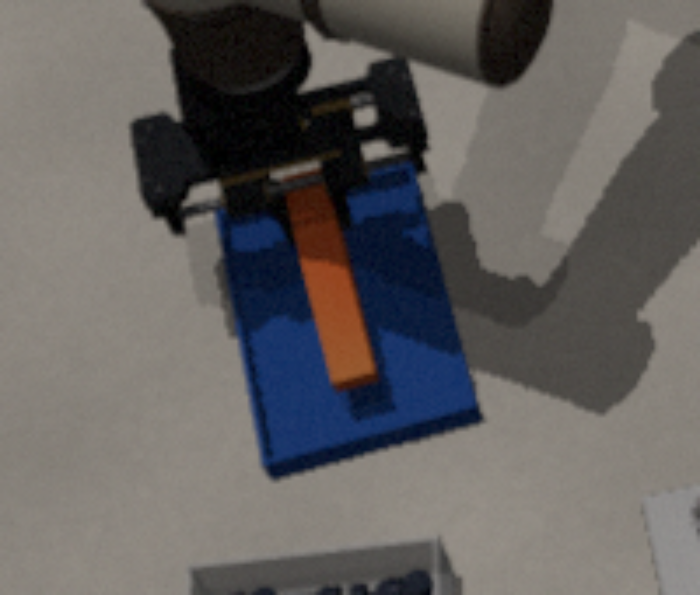

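arm_command --steps "0.003 0.001 -0.015 0 0 0 20;0.003 0.001 -0.027 0 0 0 20;0.003 0.001 -0.034 0 0 0 20;0.003 0.001 -0.038 0 0 0 20;0.003 0.001 -0.038 0 0 0 20;0.003 0.001 -0.038 0 0 0 20"

```text
t: 10.8
tcp_pos: [0.3924, -0.3759, 0.0136]
ee_rot: [1.941, 2.465, 0.005]
wrist_force: [-0.7, 0.0, -1.3]
grip_width: 0.0296
```

arm_command --steps "0 0 -0.003 0 0 0 20;0 0 -0.005 0 0 0 20;0 0 -0.005 0 0 0 20"

```text
t: 11.05
tcp_pos: [0.3924, -0.3758, 0.0086]
ee_rot: [1.941, 2.465, 0.005]
wrist_force: [0.8, -0.8, -1.1]
grip_width: 0.0294
```

Release.

arm_command --steps "0 0 0 0 0 0 60;0 0 0 0 0 0 60;0 0 0 0 0 0 60;0 0 0 0 0 0 60;0 0 0.04 0 0 0 60;0 0 0.08 0 0 0 60;0 0 0.12 0 0 0 60;0 0 0.16 0 0 0 60"

```text
t: 11.72
tcp_pos: [0.392, -0.3757, 0.1705]
ee_rot: [1.941, 2.465, 0.005]
wrist_force: [0.1, -0.5, -1.0]
grip_width: 0.052
```

Run:
```python
from h import *
o=ctrl.observe();print(o["t"],o["tcp_pos"],o["ee_rot"],o["wrist_force"],o["grip_width"])
im=ctrl.capture("scene");cv2.imwrite("pics/s6.png",im[:,:,::-1])
for t in ["wedge_grip","wedge_nose","pin_grip","pin_tip","pin_collar","yoke_mouth","yoke_rear","lug_hole"]:
    print(t,[(np.round(x["xyz"],4).tolist(),round(x["confidence"],2)) for x in ctrl.landmark_of(t,"scene")[:2]])
```

```text
11.7167 [ 0.39201418 -0.37569795  0.17046997] [1.94139625 2.46481141 0.00468941] [ 0.09572962 -0.4715705  -1.04428845] 0.0519986987735979
wedge_grip [([0.3972, -0.3756, 0.0242], 0.76), ([0.6274, 0.1506, 0.0567], 0.4)]
wedge_nose [([0.4454, 0.3307, 0.0129], 0.7), ([0.5313, -0.3405, 0.0132], 0.61)]
pin_grip [([0.4248, 0.3452, 0.0136], 0.71)]
pin_tip [([0.5004, 0.3206, 0.0107], 0.83), ([0.4222, 0.3447, 0.0115], 0.49)]
pin_collar [([0.4462, 0.3329, 0.0155], 0.63)]
yoke_mouth [([0.5972, 0.1444, 0.0569], 0.84)]
yoke_rear [([0.6266, 0.1523, 0.0552], 0.58)]
lug_hole [([0.6094, 0.1457, 0.0577], 0.79)]
```

View pics/s6.png

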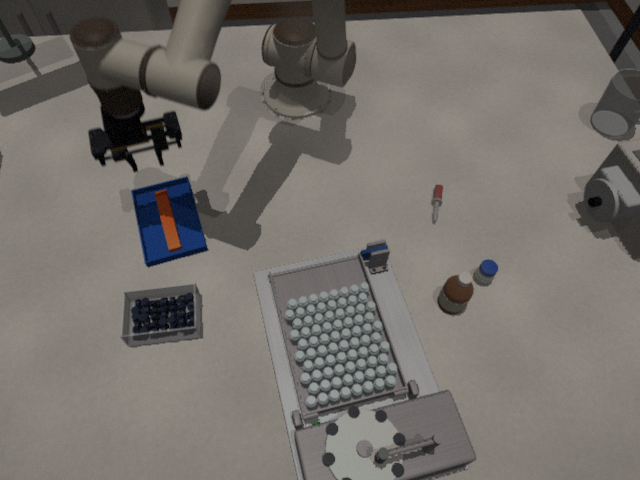

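arm_command --steps "0.06 0.36 0.02 0 0 -0.28 100;0.06 0.36 0.02 0 0 -0.28 100;0.06 0.36 0.02 0 0 -0.28 100;0.06 0.36 0.02 0 0 -0.28 100;0.06 0.36 0.02 0 0 -0.28 100;0.06 0.36 0.02 0 0 -0.28 100;0.06 0.36 0.02 0 0 -0.28 100;0.033 0.72 0.02 0 0 -0.56 100;0.033 0.72 0.02 0 0 -0.56 100;0.033 0.72 0.02 0 0 -0.56 100"

```text
t: 13.0
tcp_pos: [0.4347, 0.0133, 0.183]
ee_rot: [2.554, 1.827, 0.0]
wrist_force: [1.6, -0.4, 0.2]
grip_width: 0.0866
```

arm_command --steps "-0.01 0.332 -0.01 0 0 0 100;-0.01 0.332 -0.01 0 0 0 100;-0.01 0.332 -0.01 0 0 0 100;-0.01 0.332 -0.01 0 0 0 100;-0.01 0.332 -0.01 0 0 0 100;-0.01 0.332 -0.01 0 0 0 100;-0.01 0.332 -0.01 0 0 0 100;-0.01 0.332 -0.01 0 0 0 100;-0.01 0.332 -0.01 0 0 0 100;-0.01 0.332 -0.01 0 0 0 100"

```text
t: 13.83
tcp_pos: [0.424, 0.3469, 0.1711]
ee_rot: [2.551, 1.83, -0.005]
wrist_force: [-0.2, -0.4, -0.8]
grip_width: 0.087
```

Run:
```python
from h import *
o=ctrl.observe();print(o["t"],o["tcp_pos"],o["ee_rot"],o["joint_vel"].round(3),o["qpos"].round(2))
im=ctrl.capture("wrist");cv2.imwrite("pics/w7.png",im[:,:,::-1])
for t in ["pin_grip","pin_tip","pin_collar"]:
    print(t,[(np.round(x["xyz"],4).tolist(),round(x["confidence"],2)) for x in ctrl.landmark_of(t,"wrist")[:2]])
```

```text
13.8333 [0.4239617  0.34688723 0.17105213] [ 2.55063525  1.83004669 -0.00452266] [-0.037 -0.036 -0.044 -0.003 -0.009  0.006] [ 0.98  0.3  -0.26  0.   -1.02 -2.88]
pin_grip [([0.424, 0.3459, 0.0119], 0.57)]
pin_tip [([0.5038, 0.3172, 0.0091], 0.59)]
pin_collar [([0.4528, 0.3364, 0.015], 0.76)]
```

View pics/w7.png

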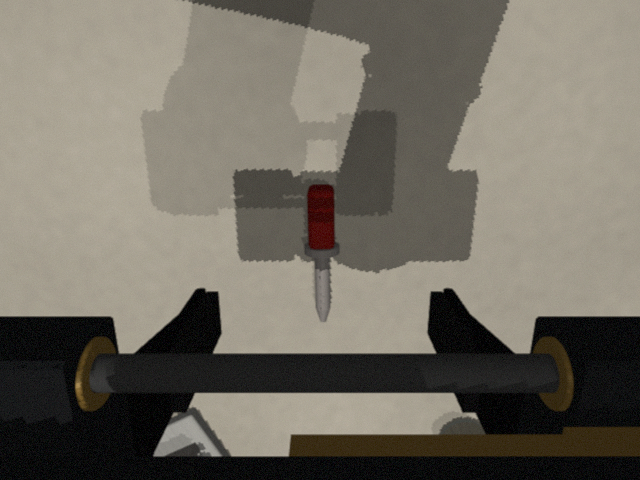

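Run:
```python
from h import *
im=cv2.imread("pics/w7.png")
c=cv2.resize(im[175:330,270:370],None,fx=5,fy=5,interpolation=cv2.INTER_CUBIC)[:,:];cv2.imwrite("pics/w7c.png",cv2.resize(im[175:330,280:360],None,fx=3.8,fy=3.8,interpolation=cv2.INTER_CUBIC))
b=im.astype(int);red=((b[:,:,2]>b[:,:,1]+50)).astype(np.uint8);ys,xs=np.nonzero(red)
print(xs.min(),xs.max(),ys.min(),ys.max())
for r in range(ys.min(),ys.max()+1,8): q=xs[ys==r];print(r,q.min(),q.max())
for n,uv,z in [("hf",(321.5,246),.028),("hb",(320.5,187),.028),("tip",(323,320),.014),("shaft0",(321.7,262),.02)]:print(n,bp("wrist",uv,z).round(4))
```

```text
308 333 188 248
188 319 319
196 308 331
204 322 325
212 311 332
220 321 332
228 310 333
236 310 331
244 311 332
hf [0.4418 0.3349 0.028 ]
hb [0.3994 0.3488 0.028 ]
tip [0.5079 0.3133 0.014 ]
shaft0 [0.4569 0.3298 0.02  ]
```

View pics/w7c.png

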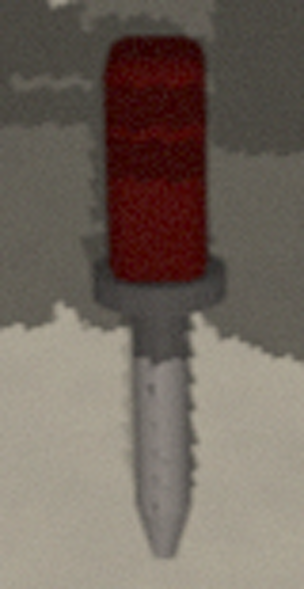

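arm_command --steps "-0.0015 -0.005 -0.04 0 0 0.01 100;-0.0015 -0.005 -0.08 0 0 0.01 100;-0.0015 -0.005 -0.12 0 0 0.01 100;-0.0015 -0.005 -0.12 0 0 0.01 100;-0.0015 -0.005 -0.12 0 0 0.01 100"

```text
t: 14.45
tcp_pos: [0.4229, 0.337, 0.0517]
ee_rot: [2.545, 1.836, -0.008]
wrist_force: [0.7, 0.7, 0.5]
grip_width: 0.0872
```

Run:
```python
from h import *
o=ctrl.observe();print(o["t"],o["tcp_pos"],o["ee_rot"],o["joint_vel"].round(3))
R=cv2.Rodrigues(o["ee_rot"])[0];print(R.round(4))
im=ctrl.capture("wrist");cv2.imwrite("pics/w8.png",im[:,:,::-1])
```

```text
14.45 [0.42288225 0.33699921 0.05172852] [ 2.54490664  1.83564851 -0.00813606] [ 0.008 -0.06   0.075  0.025  0.001 -0.002]
[[ 0.3155  0.9489 -0.002 ]
 [ 0.9489 -0.3155 -0.0061]
 [-0.0064 -0.     -1.    ]]
```

View pics/w8.png

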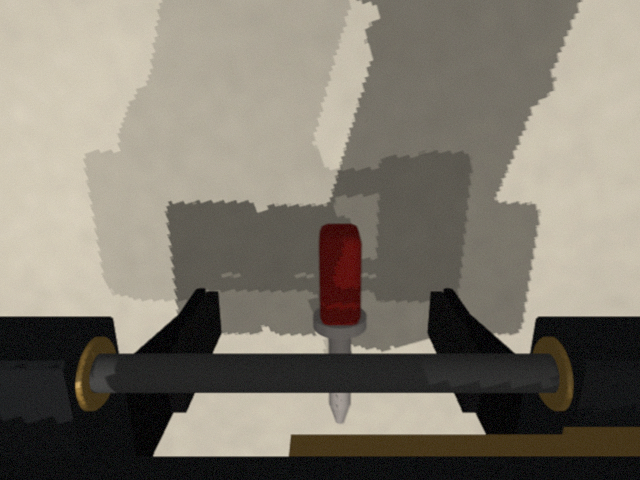

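Run:
```python
from h import *
for n,uv,z in [("hf",(340.5,310),.028),("hb",(340,228),.028),("tip",(340,421),.014)]:print(n,bp("wrist",uv,z).round(4))
o=ctrl.observe();print(o["t"],o["tcp_pos"],proj("wrist",o["tcp_pos"]),o["joint_vel"].round(3))
```

```text
hf [0.4374 0.342  0.028 ]
hb [0.3981 0.3543 0.028 ]
tip [0.5109 0.3188 0.014 ]
14.5 [0.4241136  0.3388957  0.05388891] [325.75812262 313.55427747] [ 0.006 -0.039  0.04   0.002  0.006 -0.001]
```

arm_command --steps "0 0.005 0 0 0 0 100;0 0.005 0 0 0 0 100;0 0.005 0 0 0 0 100;0 0.005 0 0 0 0 100"

```text
t: 14.83
tcp_pos: [0.4246, 0.3447, 0.0556]
ee_rot: [2.546, 1.838, 0.005]
wrist_force: [0.2, 0.1, -0.2]
grip_width: 0.087
```

Run:
```python
from h import *
im=ctrl.capture("wrist")
im=ctrl.capture("wrist");o=ctrl.observe();k=ctrl.calibration("wrist");print(o["t"],o["tcp_pos"],o["ee_rot"],o["joint_vel"].round(3))
cv2.imwrite("pics/w9.png",im[200:440,220:440,::-1])
for t in ["pin_grip","pin_tip","pin_collar"]:
    print(t,[(np.round(x["xyz"],4).tolist(),round(x["confidence"],2)) for x in ctrl.landmark_of(t,"wrist")[:2]])
m=ctrl.regions_of("pin_grip","wrist")
if m:
    m=m[0]["pixels"];ys,xs=np.nonzero(m);print(xs.mean(),ys.min(),ys.max())
    for r in range(ys.min(),ys.max(),20):print(r,xs[ys==r].min(),xs[ys==r].max())
```

```text
14.9333 [0.42427498 0.34423116 0.05477928] [2.54572973 1.83803627 0.00274448] [-0.001  0.01  -0.007 -0.     0.001 -0.002]
pin_grip [([0.4235, 0.3466, 0.0168], 0.75)]
pin_tip [([0.5053, 0.319, 0.0136], 0.67)]
pin_collar [([0.4527, 0.3348, 0.014], 0.69)]
323.5289628858828 222 419
222 311 324
242 302 344
262 303 344
282 303 343
302 303 343
322 297 351
342 314 336Traceback (most recent call last):
  File "<stdin>", line 10, in <module>
    return umr_minimum(a, axis, None, out, keepdims, initial, where)
ValueError: zero-size array to reduction operation minimum which has no identity
```

View pics/w9.png

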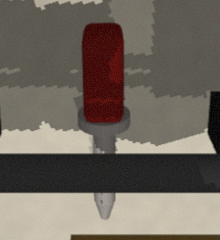

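arm_command --steps "0 0 -0.015 0 0 0 100;0 0 -0.028 0 0 0 100;0 0 -0.038 0 0 0 100;0 0 -0.044 0 0 0 100;0 0 -0.048 0 0 0 100;0 0 -0.05 0 0 0 60;0 0 -0.05 0 0 0 20;0 0 -0.05 0 0 0 5;0 0 -0.05 0 0 0 5;0 0 -0.05 0 0 0 5" --force 40

```text
t: 15.97
tcp_pos: [0.4243, 0.3441, 0.0045]
ee_rot: [2.546, 1.838, 0.002]
wrist_force: [-0.6, 0.0, 0.4]
grip_width: 0.0617
```

arm_command --steps "0 0 0 0 0 0 5;0 0 0 0 0 0 5;0 0 0 0 0 0 5;0 0 0 0 0 0 5;0 0 0 0 0 0 5;0 0 0 0 0 0 5"

```text
t: 16.47
tcp_pos: [0.4243, 0.3442, 0.0045]
ee_rot: [2.546, 1.838, 0.002]
wrist_force: [0.2, 0.3, 0.1]
grip_width: 0.0217
```

arm_command --steps "0 0 0 0 0 0 5;0 0 0 0 0 0 5;0 0 0 0 0 0 5"

```text
t: 16.72
tcp_pos: [0.4243, 0.3441, 0.0044]
ee_rot: [2.546, 1.838, 0.002]
wrist_force: [0.4, 0.3, 0.2]
grip_width: 0.0199
```

Run:
```python
from h import *
im=ctrl.capture("wrist");o=ctrl.observe();print(o["t"],o["tcp_pos"],o["ee_rot"],o["wrist_force"],o["grip_width"])
cv2.imwrite("pics/w10.png",im[:,:,::-1])
```

```text
16.7667 [0.42428232 0.3441381  0.00445749] [2.54560464e+00 1.83783424e+00 1.92635101e-03] [0.10390873 0.24632515 0.82597309] 0.019762270650890503
```

View pics/w10.png

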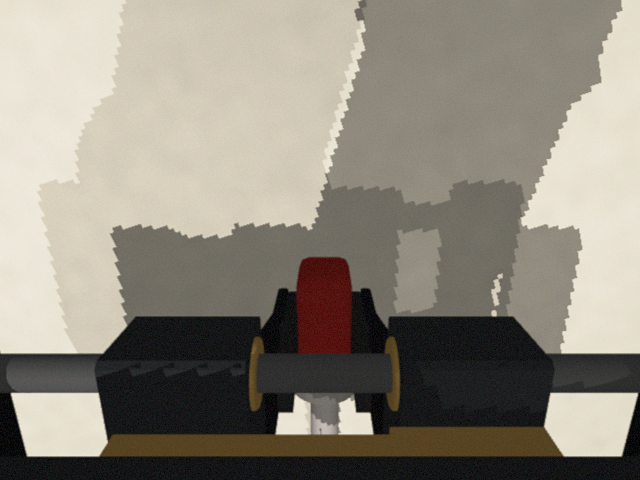

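arm_command --steps "0 0 0.03 0 0 0 5;0 0 0.065 0 0 0 5;0.01 -0.03 0.095 0 0 0.06 5;0.02 -0.07 0.095 0 0 0.14 5;0.03 -0.11 0.095 0 0 0.22 5;0.04 -0.15 0.095 0 0 0.3 5;0.05 -0.185 0.095 0 0 0.38 5;0.059 -0.21 0.095 0 0 0.44 5;0.059 -0.219 0.095 0 0 0.476 5;0.059 -0.219 0.095 0 0 0.476 5"

```text
t: 17.6
tcp_pos: [0.4827, 0.1226, 0.099]
ee_rot: [2.045, 2.384, -0.0]
wrist_force: [-0.5, 0.1, -1.9]
grip_width: 0.02
```

arm_command --steps "0 0 0 0 0 0 5;0 0 0 0 0 0 5;0 0 0 0 0 0 5;0 0 0 0 0 0 5"

```text
t: 17.93
tcp_pos: [0.4826, 0.1235, 0.099]
ee_rot: [2.044, 2.385, -0.0]
wrist_force: [0.2, -0.9, -1.5]
grip_width: 0.0202
```

Run:
```python
from h import *
im=ctrl.capture("wrist");o=ctrl.observe();print(o["t"],o["tcp_pos"],o["ee_rot"],o["wrist_force"],o["grip_width"],o["joint_vel"].round(3))
cv2.imwrite("pics/w11.png",im[:,:,::-1])
print(cv2.Rodrigues(o["ee_rot"])[0].round(4)); k=ctrl.calibration("wrist");print(k["extrinsics"].round(4))
for t in ["pin_grip","yoke_mouth","lug_hole","yoke_rear"]:
    print(t,[(np.round(x["xyz"],4).tolist(),round(x["confidence"],2)) for x in ctrl.landmark_of(t,"wrist")[:2]])
im=ctrl.capture("scene");cv2.imwrite("pics/s11.png",cv2.resize(im[130:330,270:490,::-1],None,fx=3.5,fy=3)[:, :])
```

```text
17.9833 [0.4826048 0.1234787 0.0989782] [2.04398319e+00 2.38488184e+00 5.84454785e-05] [ 0.76580722 -0.30426139 -1.82527664] 0.020106991813785308 [-0.003 -0.001 -0.     0.001 -0.002  0.002]
[[-1.530e-01  9.882e-01  5.000e-04]
 [ 9.882e-01  1.530e-01 -4.000e-04]
 [-5.000e-04  5.000e-04 -1.000e+00]]
[[-0.1527  0.9415  0.3005  0.3991]
 [ 0.9883  0.146   0.0447  0.1104]
 [-0.0018  0.3038 -0.9527  0.2606]
 [ 0.      0.      0.      1.    ]]
pin_grip [([0.4851, 0.1236, 0.1081], 0.89)]
yoke_mouth [([0.4814, 0.1261, 0.1046], 0.48)]
lug_hole []
yoke_rear []
```

View pics/w11.png

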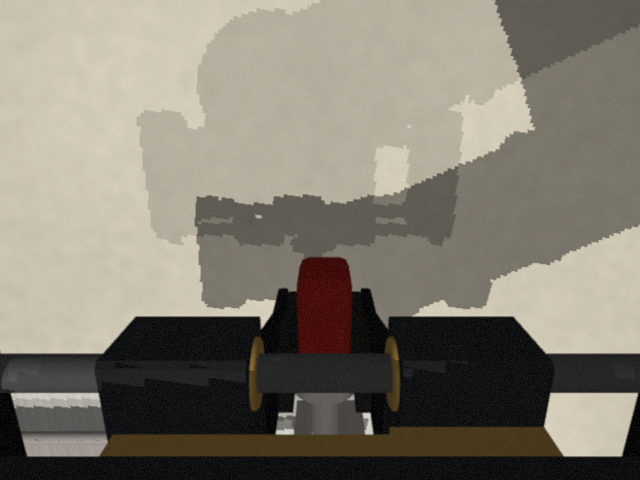

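View pics/s11.png

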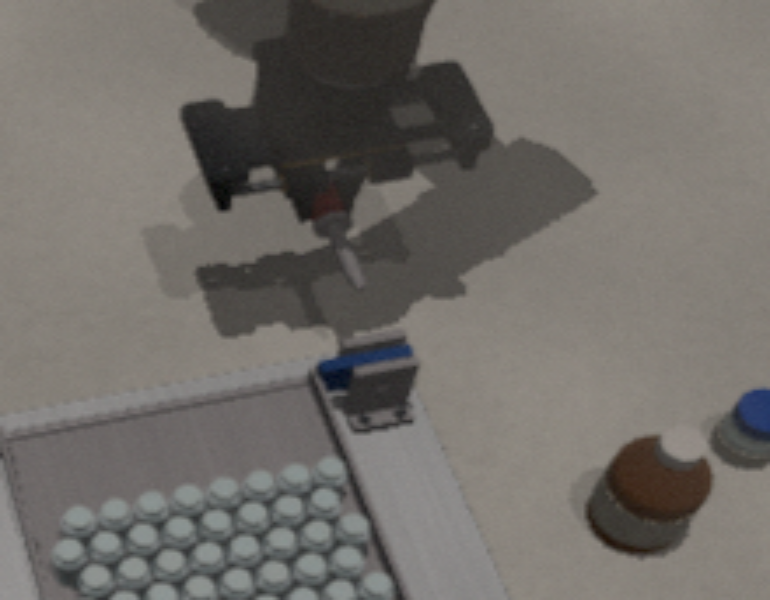

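Run:
```python
from h import *
im=ctrl.capture("scene");cv2.imwrite("pics/s12.png",im[:,:,::-1])
cv2.imwrite("pics/s12c.png",cv2.resize(im[180:280,350:410,::-1],None,fx=8,fy=6,interpolation=cv2.INTER_CUBIC))
cv2.imwrite("pics/s12c.png",cv2.resize(im[190:280,340:420,::-1],None,fx=6.5,fy=6.5,interpolation=cv2.INTER_CUBIC))
t=ctrl.capture("top");cv2.imwrite("pics/t12c.png",cv2.resize(t[190:260,210:300,::-1],None,fx=7,fy=7,interpolation=cv2.INTER_CUBIC))
o=ctrl.observe();T=o["tcp_pos"];R=cv2.Rodrigues(o["ee_rot"])[0];ax=R[:,1]
for d in (29,77,89): print(d,proj("scene",T+ax*d/1e3+[0,0,.00955]).round(1),proj("top",T+ax*d/1e3+[0,0,.00955]).round(1))
```

```text
29 [365.  205.6] [258.9 265.8]
77 [371.1 222. ] [255.4 241.7]
89 [372.7 226.2] [254.5 235.7]
```

View pics/s12c.png

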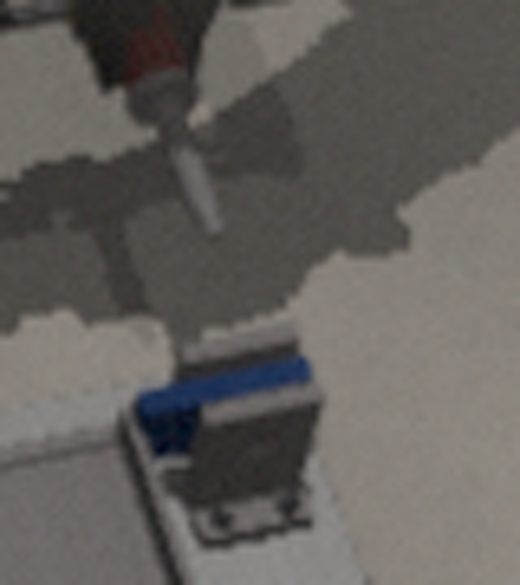

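View pics/t12c.png

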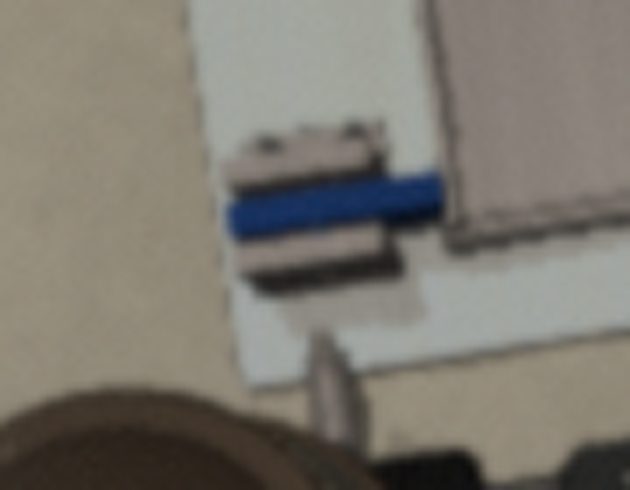

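Run:
```python
from h import *
f=lambda u,v:(210+u/7-.43,190+v/7-.43)
g=lambda u,v:(340+u/6.5-.42,190+v/6.5-.42)
n=np.array([-.1530,.9882,0]);a=np.array([.9882,.1530,0])
def s(nm,c,uv,z):
    p=bp(c,uv,z);print(nm,p.round(4),"lat",(p@n).round(4),"along",(p@a).round(4))
s("T frontear FL","top",f(241,274),.08);s("T FR","top",f(386,251),.08)
s("T frontear L mid","top",f(239,258),.08);s("T R mid","top",f(385,240),.08)
s("T rear ear L","top",f(230,172),.08);s("T R","top",f(383,152),.08)
s("S rear L","scene",g(203,410),.08);s("S rear R","scene",g(322,393),.08)
s("S front L","scene",g(183,350),.08);s("S front R","scene",g(298,325),.08)
o=ctrl.observe();T=o["tcp_pos"];ti=T[2]+.00955
s("T tip","top",f(320,338),ti);s("T shaft","top",f(340,420),ti);s("S tip","scene",g(217,232),ti);s("S shaft","scene",g(180,150),ti)
print("tcp lat",T@n,"along",T@a)
```

```text
T frontear FL [0.5879 0.1616 0.08  ] lat 0.0698 along 0.6057
T FR [0.5946 0.1195 0.08  ] lat 0.0271 along 0.6059
T frontear L mid [0.5926 0.1623 0.08  ] lat 0.0697 along 0.6104
T R mid [0.5978 0.1198 0.08  ] lat 0.0269 along 0.6091
T rear ear L [0.6179 0.1652 0.08  ] lat 0.0687 along 0.6358
T R [0.6237 0.1206 0.08  ] lat 0.0238 along 0.6348
S rear L [0.6244 0.1266 0.08  ] lat 0.0296 along 0.6364
S rear R [0.6212 0.17   0.08  ] lat 0.073 along 0.6398
S front L [0.5991 0.1233 0.08  ] lat 0.0302 along 0.6109
S front R [0.5923 0.1663 0.08  ] lat 0.0737 along 0.6108
T tip [0.5663 0.1347 0.1086] lat 0.0465 along 0.5803
T shaft [0.5432 0.1289 0.1086] lat 0.0443 along 0.5565
S tip [0.5682 0.1373 0.1086] lat 0.0487 along 0.5825
S shaft [0.5319 0.1295 0.1086] lat 0.0466 along 0.5455
tcp lat 0.04745534273665583 along 0.49575048596998506
```

arm_command --steps "-0.0004 0.0027 -0.015 0 0 0 5;-0.0004 0.0027 -0.03 0 0 0 5;-0.0004 0.0027 -0.042 0 0 0 5;-0.0004 0.0027 -0.05 0 0 0 5;-0.0004 0.0027 -0.0525 0 0 0 5;-0.0004 0.0027 -0.0525 0 0 0 5;-0.0004 0.0027 -0.0525 0 0 0 5"

```text
t: 18.92
tcp_pos: [0.4827, 0.1256, 0.0469]
ee_rot: [2.045, 2.384, 0.001]
wrist_force: [0.4, -0.0, -0.5]
grip_width: 0.0197
```

Run:
```python
from h import *
o=ctrl.observe();T=o["tcp_pos"];R=cv2.Rodrigues(o["ee_rot"])[0];ax=R[:,1];print(o["t"],T,R.round(4),o["joint_vel"].round(3),o["wrist_force"])
n=np.array([-.1530,.9882,0]);a=np.array([.9882,.1530,0]);print("lat",T@n,"along",T@a)
im=ctrl.capture("scene")
cv2.imwrite("pics/s13c.png",cv2.resize(im[190:280,340:420,::-1],None,fx=6.5,fy=6.5,interpolation=cv2.INTER_CUBIC))
t=ctrl.capture("top");cv2.imwrite("pics/t13c.png",cv2.resize(t[190:260,210:300,::-1],None,fx=7,fy=7,interpolation=cv2.INTER_CUBIC))
for d in (29,86): print(d,proj("scene",T+ax*d/1e3+[0,0,.00955]).round(1),proj("top",T+ax*d/1e3+[0,0,.00955]).round(1))
```

```text
18.9167 [0.48272545 0.12564141 0.04693252] [[-1.523e-01  9.883e-01  1.300e-03]
 [ 9.883e-01  1.523e-01 -2.000e-04]
 [-4.000e-04  1.200e-03 -1.000e+00]] [ 0.    -0.011  0.006 -0.     0.001  0.002] [ 0.43878007 -0.02297529 -0.47064556]
lat 0.05030184957634473 along 0.4962524287063492
29 [364.  217.8] [260.5 266.7]
86 [371.1 236.8] [256.6 239.6]
```

View pics/s13c.png

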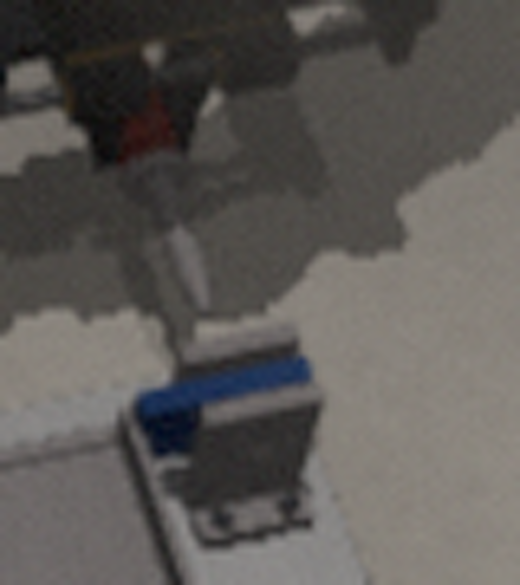

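View pics/t13c.png

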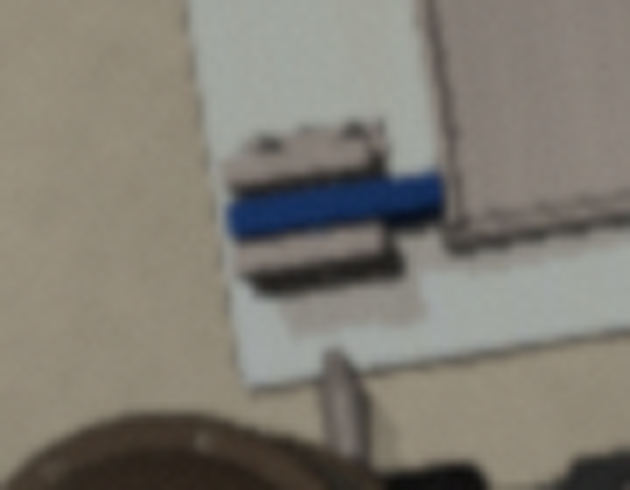

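arm_command --steps "0.006 0.0009 -0.0004 0 0 0 5;0.012 0.0018 -0.0004 0 0 0 5;0.017 0.0026 -0.0004 0 0 0 5;0.021 0.0032 -0.0004 0 0 0 5;0.025 0.0039 -0.0004 0 0 0 5;0.029 0.0045 -0.0004 0 0 0 5;0.029 0.0045 -0.0004 0 0 0 5"

```text
t: 19.6
tcp_pos: [0.5129, 0.1305, 0.0468]
ee_rot: [2.044, 2.383, 0.003]
wrist_force: [0.6, 0.1, -1.8]
grip_width: 0.0196
```

Run:
```python
from h import *
o=ctrl.observe();T=o["tcp_pos"];R=cv2.Rodrigues(o["ee_rot"])[0];ax=R[:,1];print(o["t"],T,o["wrist_force"],o["ft_torque"])
n=np.array([-.1530,.9882,0]);a=np.array([.9882,.1530,0]);print("lat",T@n,"along",T@a)
im=ctrl.capture("scene")
cv2.imwrite("pics/s14c.png",cv2.resize(im[190:280,340:420,::-1],None,fx=6.5,fy=6.5,interpolation=cv2.INTER_CUBIC))
t=ctrl.capture("top");cv2.imwrite("pics/t14c.png",cv2.resize(t[190:260,210:300,::-1],None,fx=7,fy=7,interpolation=cv2.INTER_CUBIC))
```

```text
19.6 [0.51285854 0.13050828 0.04682437] [ 0.62162664  0.09669191 -1.75235129] [0.05361065 0.00519588 0.00220497]
lat 0.050500926853853795 along 0.5267745794779751
```

View pics/t14c.png

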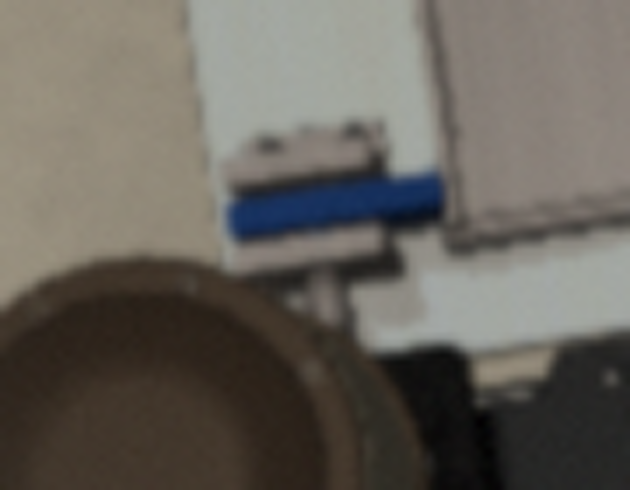

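View pics/s14c.png

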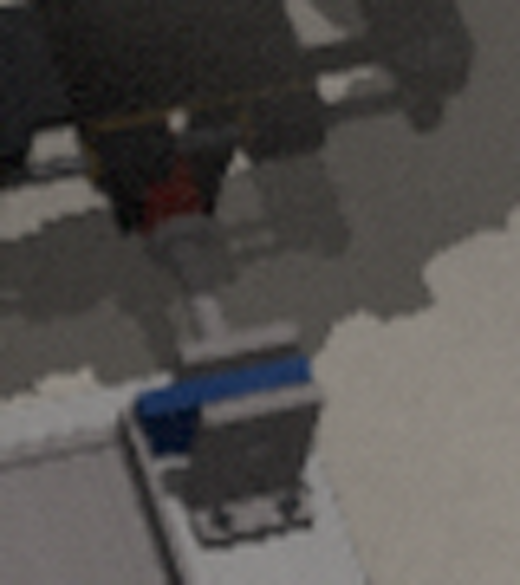

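arm_command --steps "0.003 0.0005 0 0 0 0 5;0.006 0.0009 0 0 0 0 5;0.009 0.0014 0 0 0 0 5;0.012 0.0018 0 0 0 0 5;0.012 0.0018 0 0 0 0 5"

```text
t: 20.12
tcp_pos: [0.5246, 0.1323, 0.0467]
ee_rot: [2.045, 2.383, 0.003]
wrist_force: [0.7, -0.2, -1.6]
grip_width: 0.0197
```

arm_command --steps "0.003 0.0005 0 0 0 0 5;0.006 0.0009 0 0 0 0 5;0.009 0.0014 0 0 0 0 5;0.012 0.0018 0 0 0 0 5;0.015 0.0023 0 0 0 0 5;0.015 0.0023 0 0 0 0 5"

```text
t: 20.62
tcp_pos: [0.5404, 0.1347, 0.0467]
ee_rot: [2.044, 2.383, 0.004]
wrist_force: [-0.3, -0.2, -1.6]
grip_width: 0.0197
```

arm_command --steps "0.003 0.0005 0 0 0 0 5;0.006 0.0009 0 0 0 0 5;0.009 0.0014 0 0 0 0 5;0.012 0.0018 0 0 0 0 5;0.015 0.0023 0 0 0 0 5;0.015 0.0023 0 0 0 0 5"

```text
t: 21.12
tcp_pos: [0.5562, 0.1372, 0.0468]
ee_rot: [2.044, 2.383, 0.005]
wrist_force: [-0.0, -0.2, -0.8]
grip_width: 0.0199
```

Run:
```python
from h import *
o=ctrl.observe();T=o["tcp_pos"];print(o["t"],T,o["wrist_force"],o["ft_torque"])
n=np.array([-.1530,.9882,0]);a=np.array([.9882,.1530,0]);print("lat",T@n,"along",T@a)
im=ctrl.capture("scene")
cv2.imwrite("pics/s15c.png",cv2.resize(im[190:280,340:420,::-1],None,fx=6.5,fy=6.5,interpolation=cv2.INTER_CUBIC))
t=ctrl.capture("top");cv2.imwrite("pics/t15c.png",cv2.resize(t[190:260,210:300,::-1],None,fx=7,fy=7,interpolation=cv2.INTER_CUBIC))
```

```text
21.1167 [0.55616957 0.13724751 0.04676357] [-0.04950313 -0.17669742 -0.7519975 ] [-0.01288527  0.02977235 -0.05746124]
lat 0.05053404355249713 along 0.5706056409616204
```

View pics/s15c.png

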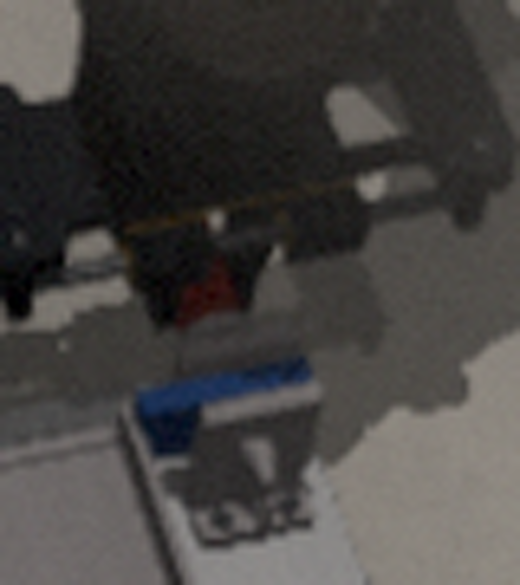

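arm_command --steps "0.002 0.0003 0 0 0 0 5;0.004 0.0006 0 0 0 0 5;0.006 0.0009 0 0 0 0 5;0.008 0.0012 0 0 0 0 5;0.008 0.0012 0 0 0 0 5"

```text
t: 21.63
tcp_pos: [0.564, 0.1383, 0.0467]
ee_rot: [2.045, 2.383, 0.004]
wrist_force: [-0.8, 0.4, -1.3]
grip_width: 0.0197
```

arm_command --steps "0.001 0.0001 0 0 0 0 5;0.002 0.0003 0 0 0 0 5;0.003 0.0005 0 0 0 0 5;0.003 0.0005 0 0 0 0 5"

```text
t: 21.97
tcp_pos: [0.5654, 0.1383, 0.0463]
ee_rot: [2.046, 2.384, -0.001]
wrist_force: [-4.3, 0.7, 1.5]
grip_width: 0.0195
```

arm_command --steps "0.001 0.0002 0 0 0 0 5;0.002 0.0003 0 0 0 0 5;0.003 0.0005 0 0 0 0 5;0.003 0.0005 0 0 0 0 5"

```text
t: 22.3
tcp_pos: [0.5655, 0.1378, 0.0456]
ee_rot: [-2.045, -2.38, 0.01]
wrist_force: [-8.5, 0.4, 2.8]
grip_width: 0.02
```

Run:
```python
from h import *
o=ctrl.observe();T=o["tcp_pos"];print(o["t"],T,o["wrist_force"],o["ft_torque"])
im=ctrl.capture("scene")
cv2.imwrite("pics/s16c.png",cv2.resize(im[190:280,340:420,::-1],None,fx=6.5,fy=6.5,interpolation=cv2.INTER_CUBIC))
for t in ["pin_tip","yoke_rear","pin_collar","yoke_mouth"]:
    print(t,[(np.round(x["xyz"],4).tolist(),round(x["confidence"],2)) for x in ctrl.landmark_of(t,"scene")[:2]])
```

```text
22.3 [0.56547078 0.13781472 0.04556191] [-8.51519798  0.43569724  2.7894014 ] [0.06504212 2.33590861 0.06027901]
pin_tip [([0.645, 0.1538, 0.0527], 0.44)]
yoke_rear [([0.628, 0.15, 0.0582], 0.78), ([0.7269, 0.3101, 0.004], 0.37)]
pin_collar [([0.5888, 0.1398, 0.0547], 0.65)]
yoke_mouth [([0.5948, 0.146, 0.057], 0.8)]
```

View pics/s16c.png

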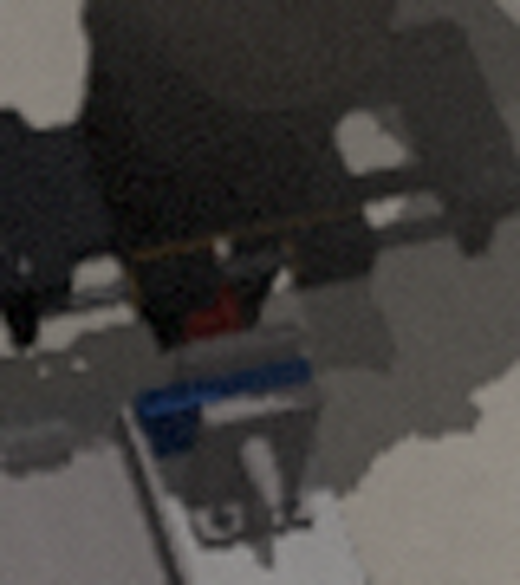

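Run:
```python
from h import *
n=np.array([-.1530,.9882,0]);a=np.array([.9882,.1530,0])
for al in (.606,.609,.640,.643,.652,.660,.666,.669):
    for lat in (.0505,):
        u=proj("scene",a*al+n*lat+[0,0,.056]);print(al,u.round(1),((u-[340,190]+.42)*6.5).round(0))
```

```text
0.606 [374.2 245.1] [225. 361.]
0.609 [374.6 246.2] [227. 368.]
0.64 [378.6 257.2] [254. 440.]
0.643 [379.  258.3] [256. 447.]
0.652 [380.2 261.5] [264. 468.]
0.66 [381.3 264.5] [271. 487.]
0.666 [382.1 266.7] [277. 501.]
0.669 [382.5 267.8] [279. 508.]
```

arm_command --steps "0.002 0.0003 0.0005 0 0 0 5;0.004 0.0006 0.001 0 0 0 5;0.006 0.0009 0.001 0 0 0 5;0.006 0.0009 0.001 0 0 0 5"

```text
t: 22.88
tcp_pos: [0.5656, 0.1376, 0.0454]
ee_rot: [-2.041, -2.374, 0.027]
wrist_force: [-15.6, 2.8, 6.4]
grip_width: 0.0197
```

Run:
```python
from h import *
o=ctrl.observe();T=o["tcp_pos"];print(o["t"],T,o["wrist_force"],o["ft_torque"])
print(cv2.Rodrigues(o["ee_rot"])[0].round(4))
im=ctrl.capture("scene")
c=im[235:285,360:400,::-1].astype(float)*1.8
cv2.imwrite("pics/s17c.png",cv2.resize(np.clip(c,0,255).astype(np.uint8),None,fx=11,fy=11,interpolation=cv2.INTER_CUBIC))
```

```text
22.8833 [0.56557783 0.13762711 0.0453748 ] [-15.56025753   2.82825566   6.35250975] [0.8915389  4.25248504 0.19340023]
[[-0.15    0.9885 -0.0191]
 [ 0.9887  0.15   -0.0062]
 [-0.0033 -0.0198 -0.9998]]
```

View pics/s17c.png

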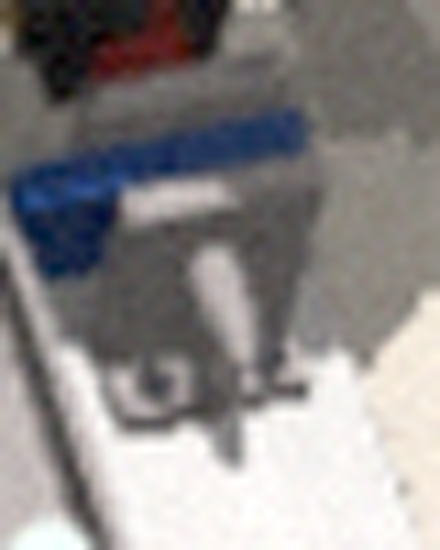

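arm_command --steps "0 0 0 0 0 0 5;0 0 0 0 0 0 5;0 0 0 0 0 0 5"

```text
t: 23.18
tcp_pos: [0.5654, 0.1379, 0.0455]
ee_rot: [-2.041, -2.374, 0.026]
wrist_force: [-4.8, 1.2, 2.2]
grip_width: 0.0197
```

arm_command --steps "0 0 0 0 0 0 15;0 0 0 0 0 0 25;0 0 0 0 0 0 35;0 0 0 0 0 0 45;0 0 0 0 0 0 50;0 0 0 0 0 0 50;0 0 0 0 0 0 50"

```text
t: 23.77
tcp_pos: [0.5658, 0.1379, 0.0456]
ee_rot: [-2.041, -2.375, 0.026]
wrist_force: [-0.2, -0.9, 0.3]
grip_width: 0.0416
```

Run:
```python
from h import *
o=ctrl.observe();T=o["tcp_pos"];print(o["t"],T,o["ee_rot"],o["wrist_force"],o["grip_width"])
im=ctrl.capture("wrist");cv2.imwrite("pics/w18.png",im[:,:,::-1])
im=ctrl.capture("scene");c=im[235:285,360:400,::-1].astype(float)*1.8
cv2.imwrite("pics/s18c.png",cv2.resize(np.clip(c,0,255).astype(np.uint8),None,fx=11,fy=11,interpolation=cv2.INTER_CUBIC))
```

```text
23.7667 [0.56575192 0.13792858 0.0455974 ] [-2.04097041 -2.37463877  0.02558612] [-0.15517751 -0.90759479  0.26969646] 0.04162970230198536
```

View pics/w18.png

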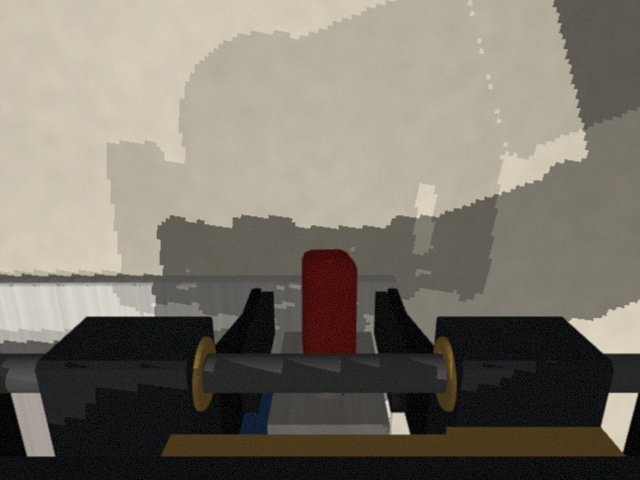

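View pics/s18c.png

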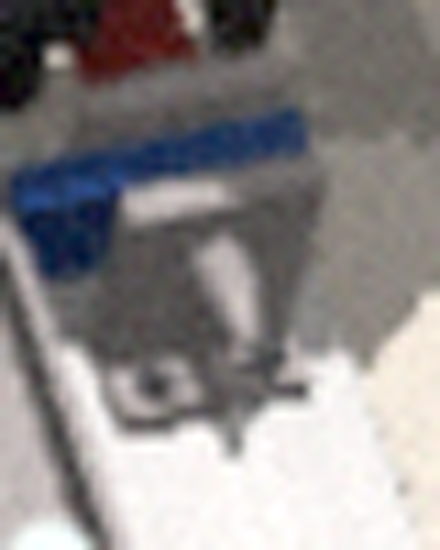

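Released: the handle is clear between the fingers (around (329,300)), and the pin protrudes through the rear ear. I'll lift straight up and retreat.

arm_command --steps "0 0 0.015 0 0 0 50;0 0 0.035 0 0 0 50;0 0 0.065 0 0 0 50;0 0 0.1 0 0 0 50;0 0 0.14 0 0 0 50;-0.03 0.0 0.16 0 0 0 50;-0.07 -0.02 0.17 0 0 0 50;-0.11 -0.05 0.17 0 0 0 50;-0.15 -0.08 0.17 0 0 0 50;-0.15 -0.08 0.17 0 0 0 50"

```text
t: 24.7
tcp_pos: [0.4116, 0.0558, 0.2156]
ee_rot: [-2.041, -2.373, 0.027]
wrist_force: [-0.3, 0.0, 0.4]
grip_width: 0.0435
```

arm_command --steps "-0.01 -0.04 0 0 0 0 50;-0.01 -0.08 0 0 0 0 50;-0.01 -0.12 0 0 0 0 50;-0.01 -0.16 0 0 0 0 50;-0.01 -0.16 0 0 0 0 50;-0.01 -0.16 0 0 0 0 50"

```text
t: 25.2
tcp_pos: [0.4011, -0.1062, 0.2156]
ee_rot: [-2.047, -2.368, 0.027]
wrist_force: [-0.0, -0.0, -0.1]
grip_width: 0.0434
```

Run:
```python
from h import *
o=ctrl.observe();T=o["tcp_pos"];print(o["t"],T,o["wrist_force"],o["grip_width"])
t=ctrl.capture("top");cv2.imwrite("pics/t19.png",t[:,:,::-1]);cv2.imwrite("pics/t19c.png",cv2.resize(t[185:270,210:300,::-1],None,fx=7,fy=7,interpolation=cv2.INTER_CUBIC))
im=ctrl.capture("scene");cv2.imwrite("pics/s19.png",im[:,:,::-1])
for c in("scene","top"):
  for t in ["pin_collar","yoke_mouth","pin_tip","pin_grip","lug_hole","wedge_grip"]:
    print(t,[(np.round(x["xyz"],4).tolist(),round(x["confidence"],2)) for x in ctrl.landmark_of(t,c)[:2]])
```

```text
25.2 [ 0.40106969 -0.10617722  0.21558785] [-0.04371823 -0.019657   -0.06471827] 0.04335135004279464
pin_collar [([0.5862, 0.1388, 0.0539], 0.65)]
yoke_mouth [([0.5959, 0.144, 0.0602], 0.58)]
pin_tip [([0.6423, 0.1551, 0.0577], 0.75), ([0.5858, 0.1425, 0.0523], 0.43)]
pin_grip [([0.5618, 0.1375, 0.048], 0.65)]
lug_hole [([0.6107, 0.1459, 0.0598], 0.75), ([0.6283, 0.154, 0.0596], 0.26)]
wedge_grip [([0.3956, -0.3744, 0.0207], 0.72)]
pin_collar [([0.5924, 0.1418, 0.0535], 0.66)]
yoke_mouth [([0.5929, 0.1412, 0.0539], 0.77), ([0.6526, 0.1526, 0.0617], 0.75)]
pin_tip [([0.7279, 0.308, -0.0029], 0.6), ([0.6543, 0.1542, 0.0635], 0.59)]
pin_grip [([0.5651, 0.1403, 0.0424], 0.6)]
lug_hole []
wedge_grip [([0.4003, -0.37, 0.0195], 0.85)]
```

View pics/t19c.png

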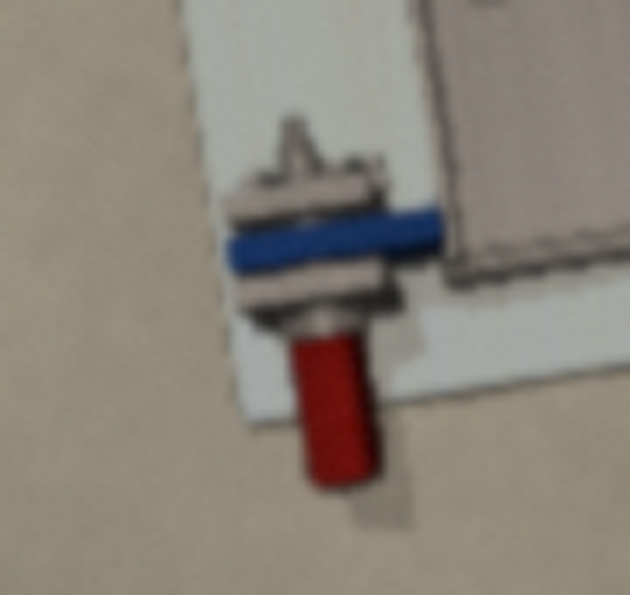

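View pics/s19.png

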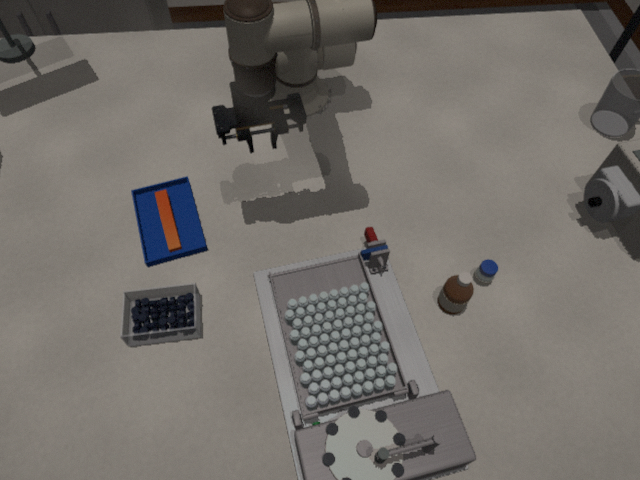

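arm_command --steps "0.19 0.116 0 0 0 0 50;0.19 0.116 0 0 0 0 50;0.19 0.116 0 0 0 0 50;0.19 0.116 0 0 0 0 50;0.19 0.116 0 0 0 0 50;0.19 0.116 0 0 0 0 50;0.19 0.116 0 0 0 0 50;0.19 0.116 0 0 0 0 50;0.19 0.116 0 0 0 0 50"

```text
t: 26.65
tcp_pos: [0.5907, 0.0115, 0.2153]
ee_rot: [-2.04, -2.373, 0.028]
wrist_force: [0.0, 0.4, -0.2]
grip_width: 0.0438
```

Run:
```python
from h import *
o=ctrl.observe();T=o["tcp_pos"];print(o["t"],T,o["ee_rot"])
im=ctrl.capture("wrist");cv2.imwrite("pics/w20.png",im[:,:,::-1])
c=im[130:330,380:600,::-1];cv2.imwrite("pics/w20c.png",cv2.resize(c,None,fx=3,fy=3,interpolation=cv2.INTER_CUBIC))
```

```text
26.65 [0.59074982 0.01148989 0.21531653] [-2.04000779 -2.37263402  0.02827925]
```

View pics/w20.png

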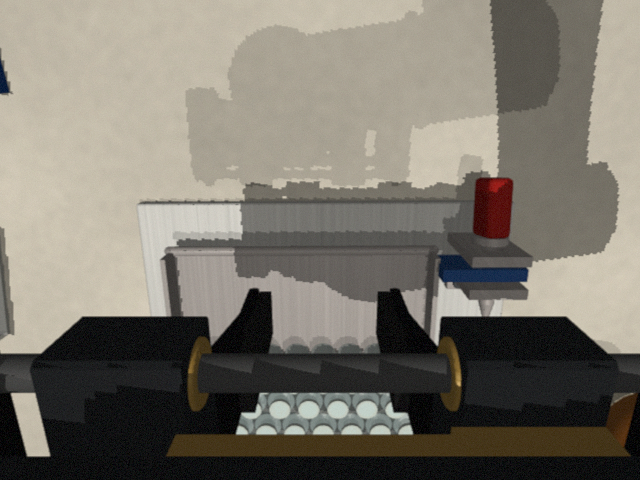

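View pics/w20c.png

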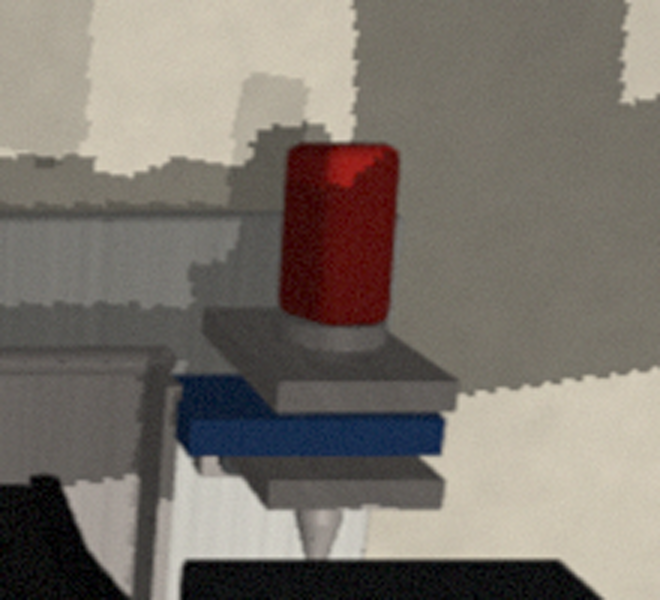

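Run:
```python
from h import *
n=np.array([-.1530,.9882,0]);a=np.array([.9882,.1530,0])
f=lambda u,v:(210+u/7-.43,185+v/7-.43)
for nm,uv,z in [("tip",f(295,116),.060),("handle front top",f(328,340),.067),("handle back top",f(342,485),.062),("ear front edge",f(315,296),.08),("ear rear-of-rear",f(300,175),.08)]:
    p=bp("top",uv,z);print(nm,p.round(4),(p@a).round(4),(p@n).round(4))
im=cv2.imread("pics/w20.png");cv2.imwrite("pics/w20d.png",cv2.resize(im[215:275,440:540],None,fx=8,fy=8,interpolation=cv2.INTER_CUBIC))
```

```text
tip [0.6484 0.1493 0.06  ] 0.6636 0.0484
handle front top [0.5802 0.1379 0.067 ] 0.5945 0.0475
handle back top [0.5377 0.134  0.062 ] 0.5518 0.0501
ear front edge [0.5917 0.1401 0.08  ] 0.6061 0.048
ear rear-of-rear [0.6273 0.1449 0.08  ] 0.642 0.0472
```

View pics/w20d.png

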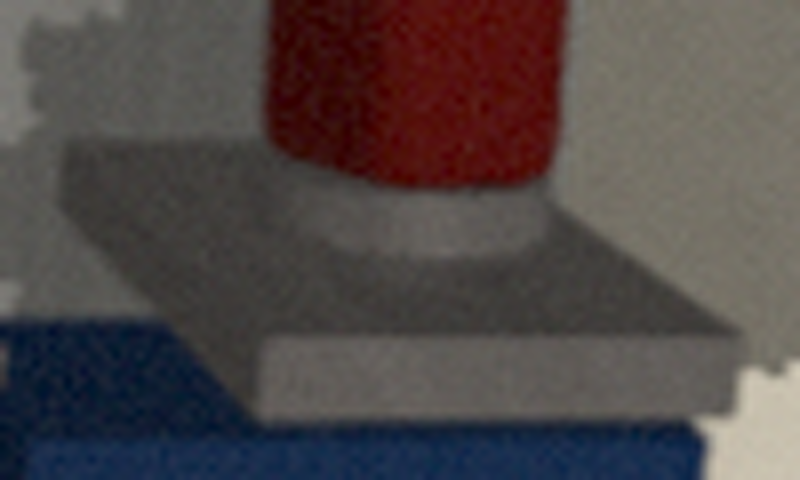

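The collar shows no visible shaft behind it, but the pin droops slightly in its clearance. I'll give the handle's end one gentle push with closed fingers to be sure it is seated.

arm_command --steps "-0.028 0.03 0 0 0 0 0;-0.05 0.06 0 0 0 0 0;-0.07 0.09 0 0 0 0 0;-0.0845 0.1175 0 0 0 0 0;-0.0845 0.1175 0 0 0 0 0;-0.0845 0.1175 -0.03 0 0 0 0;-0.0845 0.1175 -0.06 0 0 0 0;-0.0845 0.1175 -0.08 0 0 0 0;-0.0845 0.1175 -0.08 0 0 0 0;-0.0845 0.1175 -0.08 0 0 0 0" --force 20

```text
t: 27.53
tcp_pos: [0.5057, 0.1277, 0.1359]
ee_rot: [-2.041, -2.372, 0.03]
wrist_force: [-0.7, 0.4, 0.3]
grip_width: 0.0006
```

Run:
```python
from h import *
n=np.array([-.1530,.9882,0]);a=np.array([.9882,.1530,0])
o=ctrl.observe();T=o["tcp_pos"];print(o["t"],T,o["grip_width"],T@a,T@n,cv2.Rodrigues(o["ee_rot"])[0].round(3))
```

```text
27.5333 [0.50568846 0.12767592 0.13588972] 0.000580430884259941 0.5192557535657775 0.04879900808931335 [[-0.149  0.989 -0.021]
 [ 0.989  0.149 -0.007]
 [-0.003 -0.022 -1.   ]]
```

arm_command --steps "0 0.001 -0.03 0 0 0 0;0 0.001 -0.06 0 0 0 0;0 0.001 -0.085 0 0 0 0;0 0.001 -0.093 0 0 0 0;0 0.001 -0.093 0 0 0 0;0.006 0.002 -0.093 0 0 0 0;0.012 0.003 -0.093 0 0 0 0;0.016 0.0034 -0.093 0 0 0 0;0.016 0.0034 -0.093 0 0 0 0"

```text
t: 28.28
tcp_pos: [0.524, 0.1319, 0.0445]
ee_rot: [-2.042, -2.374, 0.024]
wrist_force: [0.8, -1.1, 0.4]
grip_width: 0.0006
```

arm_command --steps "0.002 0.0003 0 0 0 0 0;0.004 0.0006 0 0 0 0 0;0.006 0.0009 0 0 0 0 0;0.006 0.0009 0 0 0 0 0"

```text
t: 28.62
tcp_pos: [0.5276, 0.1317, 0.0442]
ee_rot: [-2.041, -2.371, 0.032]
wrist_force: [-5.8, -1.2, 4.5]
grip_width: 0.0003
```

arm_command --steps "0.002 0.0003 0 0 0 0 0;0.004 0.0006 0 0 0 0 0;0.004 0.0006 0 0 0 0 0"

```text
t: 28.87
tcp_pos: [0.5277, 0.1307, 0.0436]
ee_rot: [-2.039, -2.366, 0.045]
wrist_force: [-8.8, 0.7, 5.3]
grip_width: 0.0006
```

arm_command --steps "-0.01 -0.002 0 0 0 0 0;-0.025 -0.004 0 0 0 0 0;-0.04 -0.006 0 0 0 0 0;-0.045 -0.007 0.03 0 0 0 0;-0.06 -0.02 0.07 0 0 0 0;-0.08 -0.05 0.11 0 0 0 0;-0.1 -0.09 0.15 0 0 0 0;-0.12 -0.13 0.17 0 0 0 0;-0.12 -0.17 0.17 0 0 0 0;-0.12 -0.2 0.17 0 0 0 0"

```text
t: 29.7
tcp_pos: [0.4102, -0.0503, 0.2134]
ee_rot: [-2.039, -2.373, 0.037]
wrist_force: [1.6, -0.4, 0.0]
grip_width: 0.0006
```

arm_command --steps "0 -0.02 0 0 0 0 0;0 -0.02 0 0 0 0 0;0 -0.02 0 0 0 0 0;0 -0.02 0 0 0 0 0"

```text
t: 30.03
tcp_pos: [0.4105, -0.07, 0.2135]
ee_rot: [-2.039, -2.373, 0.036]
wrist_force: [0.8, -0.1, 0.2]
grip_width: 0.0006
```

Run:
```python
from h import *
o=ctrl.observe();print(o["t"],o["tcp_pos"],o["wrist_force"])
t=ctrl.capture("top");cv2.imwrite("pics/t21c.png",cv2.resize(t[185:270,210:300,::-1],None,fx=7,fy=7,interpolation=cv2.INTER_CUBIC))
im=ctrl.capture("scene");cv2.imwrite("pics/s21.png",im[:,:,::-1])
```

```text
30.0333 [ 0.41046001 -0.07001664  0.21347038] [ 0.75735894 -0.13609984  0.22274921]
```

View pics/t21c.png

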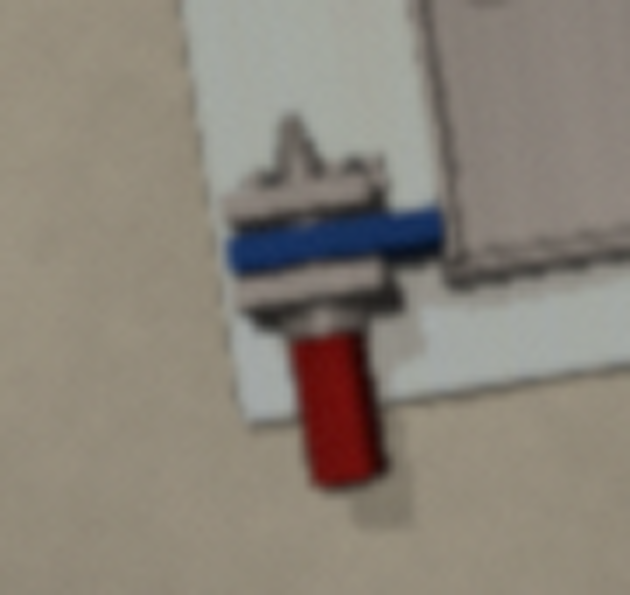

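View pics/s21.png

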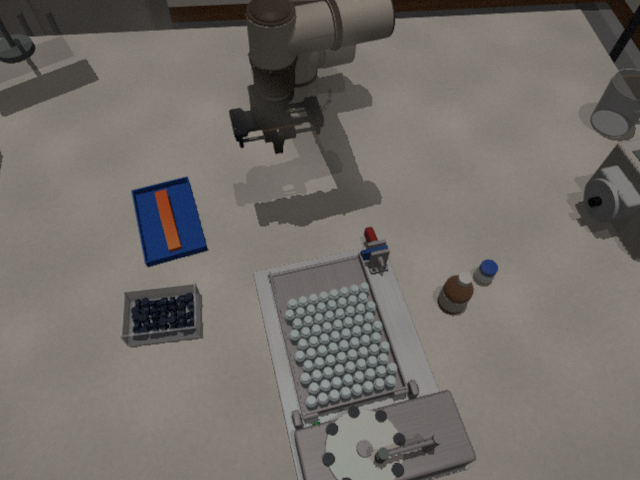

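The picture is the same as before the push, so the pin is home. The wedge is in the blue tray at (168,220), the tray is down, the bystanders are where they were and the arm is clear. Handing in.

```bash
python3 -c "
from station import ctrl
print(ctrl.finish_job())"
```

```text
the job is handed in; nothing more can be done
None
```

I finished the job and handed it in at about 30 s of the 67 s allowed.

- **Wedge:** I gripped the ribbed end, rocked it about 1 cm each way two to three times, and drew it straight out. The tray came down on its own. The wedge now lies flat in the blue parts tray.
- **Pin:** It went through the front ear, lug and rear ear almost without force until the collar stopped it. I pushed it against the stop at about 16 N, then released it. After that I pushed the handle's end with closed fingers at about 9 N, and it did not move further.

**Last checks:** No shaft shows between the collar and the front ear. The pin sticks out behind the rear ear by roughly 22 to 28 mm across the different measurements, against 26 mm nominal. The bottle, jar and stopper tub look untouched in the pictures, and the arm is clear of everything.

**What disagreed:** After release the pin droops a few degrees at the handle because the holes are loose, so the collar's top edge may stand 1 to 3 mm off the ear. In the scene camera, the network placed the collar about 10 mm short of home, but there the ear largely hides the collar. The top camera put the collar within about 1 mm of the ear face. The force contact and the wrist picture also showed it home.

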